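# Lift the lamp ring out of a layout spotlight

## Task

The spotlight that lights this model railway from below needs a new lamp: use the hook pick to lift out the sprung wire ring that holds the lamp in. Feel for the lamp glass with a light touch, slide the hook along it under the ring's bent-in end and ease that end up over the lip until the ring comes away, without pressing hard on the glass or the spotlight, straining the ring or letting it ping away or drop. Lay the ring flat in the middle of the steel parts tray and stand the pick back in its slot in the wooden block, without disturbing the house, the locomotive or the spare lamp.

Things in the scene. Friction and masses are not known exactly. Their poses are not given: they have to be found in the camera images.
- ring_end (a point): Where the ring's end bends inwards (wire centre line), seated. From here an 11 mm springy tail of the 3 mm wire runs 55 degrees inwards over the glass, sloping down till its tip rests there with 0 to 2.5 N (unloaded slope 37 degrees); its last 1.3 mm turns up 45 degrees, rounded end 13.5 mm from here. x: level along the tail to its tip; y: level across it, to the ring's gap and wall; z up.
- ring: Split ring of 3 mm spring wire, 15 g, radius 33 mm to its centre line; 41 degree gap beside the tail, other end plain. Origin ring centre, z its axis. Pulled up by the tail, first that flexes, then the ring peels out with 2 to 6 N; free when the hook is 25 to 30 mm up. At 12 mm/s it stays on the hook, at 30 it may jump off; over 15 N bends it. Freed, it hangs upright from the hook, 66 mm tall.
- spot: Spotlight pointing straight up, fixed: black can 78 mm across, 105 mm high, on a 104 mm base plate, with a stirrup arm and knob on two sides out to 54 mm from the axis. Origin under the middle of the base plate, z up.
- spot_rim (a point): Centre of the can's top rim, z up. A rounded lip (bore 66 mm) overhangs the ring's groove by 1.4 mm; the seated wire's centre line is 6.5 mm below the rim. The flat fixed lamp glass, 62 mm across, lies 0.6 to 6.8 mm below the wire's underside (8.6 to 14.8 below the rim), by the make of lamp: find it by touch. The pick may press on glass or can with up to 6 N, the tail's push on the foot included.
- pick_grip (a point): Middle of the hook pick's handle (black, square 12 x 12 mm, 80 mm long, flats along x and y); pick 45 g, standing upright, hook down, in the block. Below the handle a collar 22 mm across, 4 mm thick, its underside 44 mm below this point, then a 3 mm shank; the lowest point is 104 mm below. z up along the pick, x the way the hook points.
- pick_foot (a point): The hook: a foot 1.6 mm thick runs 9 mm along x from the shank axis to a 1.6 mm upturned tip, 5.6 mm high overall; mouth 6.7 mm wide. Point: foot's underside, mid-mouth, 4.85 mm from the shank axis. Axes as pick_grip. Goes on or off the tail lengthwise, hook along ring_end's y: start 21 mm along the tail, on the glass, slide 14.5 mm to the bend; within 1 mm of the glass it gets under.
- block_slot (a point): Top face of the wooden block (fixed, 72 mm high), at the pick's shank. The collar rests on it; shank and hook hang in a slot 9 mm wide (y), from 8 mm behind (-x) to 17 mm ahead (+x) of here, hook towards +x. The block is 50 mm wide and reaches 26 mm behind, 126 mm ahead; two small screwdrivers stand in it 88 and 112 mm ahead, up to 132 mm above the table.
- tray: Loose open steel parts tray 140 x 140 mm, 16 mm high, 0.5 kg, walls and floor 3 mm thick. Origin under its centre, z up. The ring lying in it has its centre 4.5 to 9 mm above the origin (its down-set tail props it up a little, tilt about 0.1 rad).
- house: Bystander: loose model house about 75 x 110 mm, 95 mm high. Origin under its centre.
- loco: Bystander: loose green model steam locomotive 150 mm long (along y), 31 mm wide, 50 mm high, on its track. Origin under its centre at the wheels.
- spare_lamp: Bystander: loose new white lamp standing face down, 62 mm across, 70 mm high. Origin under its centre.
There are look-alikes about, which are no part of the job. Of the things shaped like the part that bears pick_grip, the black one is meant. There is more than one size of the tray; the one meant has the size given above.

How it is judged:
By the outcome, as a careful person would: the job done as asked, in the order asked, and still so for the second after the job is handed in, with the robot touching nothing.
It also fails if it takes over 70 s, if anything falls off the work surface, if the arm or the gripper's body presses on something with over 40 N, if the wrist force passes 120 N, or if a joint passes its speed limit or range.

## Robot

A 6-joint arm with a two-finger parallel gripper is mounted at the origin on the work surface. World frame = base frame: x ahead of the robot, y to its left, z up, the work surface at z = 0. Lengths are in m, angles in rad, forces in N, time in s.
With the tool pointing down it reaches from about 0.4 to 0.825 m from the base axis. Payload 7 kg.
Tool frame: the origin (TCP) lies midway between the tips of the shut fingers; the grasp point (between the pads) lies hold_point_z behind it (hold_point_z is the distance from the TCP to the grasp point, in m); z points along the fingers, y is the line along which they close (so a half turn about z gives the same grasp; the last joint's range is limited). The gripper opens to 88 mm and grips with 3 to 60 N. Pads are 19 mm wide; open, the fingers measure 130 mm over their backs; the gripper's body (78 mm by 193 mm) begins 47 mm behind the grasp point.
Start: joints at [1.49, 0.359, 0.012, 0, -1.224, -0.288], TCP at [0.243, 0.63, 0.227] pointing down, gripper open.
Joint ranges: [-3.07, 3.07], [-1.43, 2.12], [-1.02, 1.25], [-3.03, 1.67], [-3.05, -0], [-3.03, 3.03]. Speed limits (rad/s): [2.39, 2.39, 3.01, 3.14, 3.14, 3.14].

## Interface

Orientations are given as [roll, pitch, yaw] about the fixed x, y, z axes, in that order (R = Rz(yaw) Ry(pitch) Rx(roll)).
In Python, from station import * gives the robot as it stands.
- The arm moves only by the tool apply_moves, never from a script. Its argument "steps" is a list of rows, each an object with "translation": the shift along the world's x, y, z scaled (see below), a list of three; "rotation": the turn, a rotation vector about the world's x, y, z scaled (see below), a list of three. A call has exactly 10 rows; each row is the pose to reach, as a shift and turn from the pose commanded when the call began; what a row does not reach only later rows make up. The controller multiplies each number of a shift by 250 mm and each number of a turn by 30 degrees. A row lasts 1/12 s, in which the tool goes at most 41.7 mm and 7.16 degrees, less where a joint would pass 70% of its speed; a pose out of reach is approached as far as the arm can. A call with a number of a shift or a turn outside -1 to 1 is refused whole. A call with a gripper value outside its range is refused whole. "jaw" is the closure, from -1 (fully open) to 1 (shut), so that 0 is half open, set as the call begins (left out, the last holds). The fingers move at their own pace and stop on an object; "newtons" is the grip in N (left out, the last holds). Time passes only in rows, so rows that repeat a pose let the fingers close, or fill a call up. It gives the time, the measured TCP pose, the force, the opening and the grip force at its end, in the units of the state.
- get_state(): the state, without advancing time (a new reading comes with each control period).
- grab_frame(name): name is "scene" or "top" or "wrist"; returns the picture (480x640x3 uint8, blue, green, red); there is no depth.
- camera_model(name): a dict with "fx", "fy", "cx", "cy" (pixels), "xyz" and "rotation" of the camera in the world. Camera axes: x right, y down, z forward; pixel columns grow to the right and rows downward; lengths in m; the calibration is good to about 2 mm. A picture is of the moment at which its call begins: read the wrist's pose just before it. camera_model takes no time and is no camera call; for the wrist camera it gives the pose at the moment of the call.
- job_done(): hands the job in; it is judged then, once.
The state is a dict: "t": time; "q": joint angles; "qd": joint speeds; "joint_efforts": joint torques, N m; "eef_pos": TCP position; "ee_rot": TCP orientation; "force": force on the tool from outside, world axes, zero at the start; "moment": the same for the moment, N m; "width": finger opening in m; "gripper_force": force on a finger pad.
Only numpy, scipy, OpenCV 4.12 (cv2) and the standard library are available. Lean on these libraries where they do the work, as an engineer would, in place of code of your own. Each camera call takes 0.05 s, during which the arm holds its last target. There are 200 camera calls.

## Working session

There is one attempt and no reset: what is moved stays moved. The work goes in short steps, Python scripts to look and compute and a tool call to move; the robot and the scene stay as the last step left them, time stands still between calls to the robot, and variables do not carry over. Pictures are saved under pics/ and viewed, at most 10 in all, crops included, and the job is handed in when it is done.

Besides the shell and the picture viewer there is one more tool, called after "Call:" by a JSON object that holds its "fn" and its "kwargs", one argument or row to a line. apply_moves: Moves the arm, as the interface text tells. Shifts and turns lie within -1 to 1; 1 stands for 250 mm of shift or 30 degrees of turn. Its arguments: {"type":"object","properties":{"steps":{"type":"array"},"jaw":{"type":"number"},"newtons":{"type":"number"}},"required":["steps"]}

```bash
mkdir -p pics; ls; python3 - <<'E'
from station import *
import cv2,json
s=get_state()
print(s)
for n in("scene","top","wrist"):
    c=camera_model(n); print(n,c)
    cv2.imwrite(f"pics/{n}0.png",grab_frame(n))
E
```

```text
pics
{'t': 0.0, 'q': array([ 1.49006535e+00,  3.59418099e-01,  1.10488635e-02, -3.99092109e-04,
       -1.22410928e+00, -2.88141385e-01]), 'qd': array([-3.10955631e-04, -3.04057403e-05, -3.61257036e-05, -9.09090174e-04,
        2.20044408e-04,  1.60212967e-03]), 'joint_efforts': array([-1.05288764e-03, -5.82715452e+01,  2.93061000e+01,  6.99717566e+00,
        6.90771107e-03, -1.56751439e-04]), 'eef_pos': array([0.24318511, 0.62912811, 0.22558934]), 'ee_rot': array([ 3.13987319e+00, -1.18381792e-04, -3.69008181e-01]), 'force': array([ 0.40284801,  0.53991227, -0.36706698]), 'moment': array([ 0.0533088 ,  0.07201394, -0.00936356]), 'gripper_force': 0.0, 'width': 0.08768445692851445}
scene {'fx': 570.2763420587194, 'fy': 570.2763420587194, 'cx': 320.2786009202036, 'cy': 236.00075773210614, 'xyz': array([ 0.87689906, -0.67425758,  0.94197234]), 'rotation': array([-2.40520104,  0.01524167,  0.47992592])}
top {'fx': 510.39616549080307, 'fy': 510.39616549080307, 'cx': 313.47981541319473, 'cy': 236.5376348510631, 'xyz': array([ 0.28525565, -0.03008524,  1.16070675]), 'rotation': array([-2.91284744e+00,  7.70140906e-04, -1.47621599e+00])}
wrist {'fx': 411.60199258528434, 'fy': 411.60199258528434, 'cx': 314.0482631857907, 'cy': 245.61521544185143, 'xyz': array([0.30750983, 0.60539129, 0.38366297]), 'rotation': array([ 2.88928488e+00, -1.14063881e-03, -1.93956723e+00])}
```

View pics/top0.png

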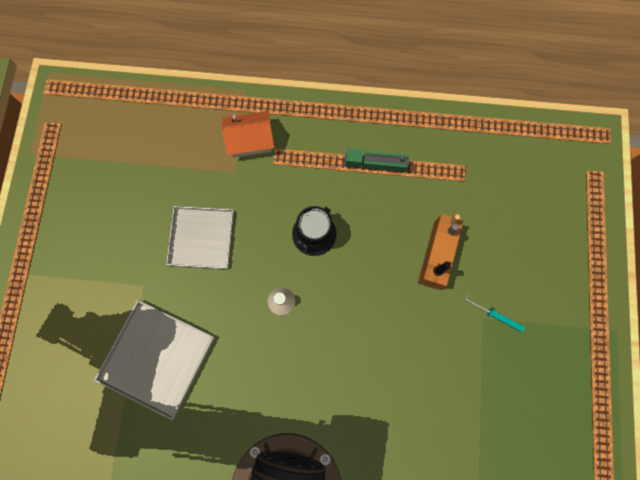

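View pics/scene0.png

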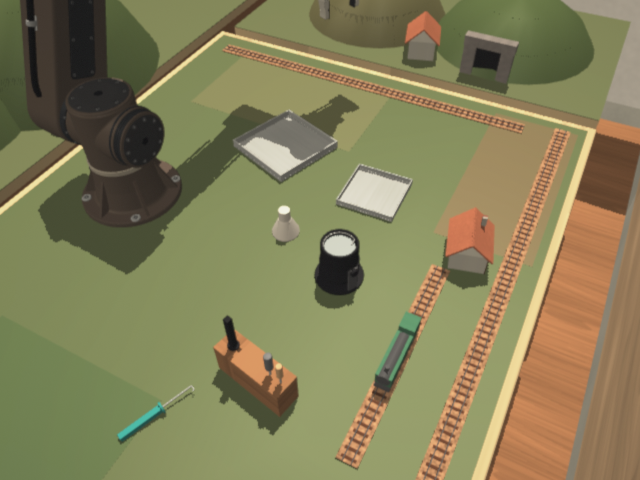

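The top view shows pick-like things: black pick handle in the block at (442,268), screwdrivers at (456,222), and a teal pick lying at (500,315). I choose the black one. There are two trays, at (201,238) and (157,358). The spotlight is at (314,230), the lamp at (281,300), the house at (248,135) and the loco at (377,160).

```bash
cat > h.py <<'E'
import numpy as np, cv2, station
from station import *
from scipy.spatial.transform import Rotation as R
def cam(n,c=None):
    c=c or camera_model(n); return c,R.from_euler('xyz',c['rotation']).as_matrix()
def ray(c,uv):
    c,M=c; return M@np.array([(uv[0]-c['cx'])/c['fx'],(uv[1]-c['cy'])/c['fy'],1])
def onz(c,uv,z):
    d=ray(c,uv); o=c[0]['xyz']; return o+d*(z-o[2])/d[2]
def proj(c,p):
    q=c[1].T@(np.asarray(p)-c[0]['xyz']); return np.array([c[0]['cx']+c[0]['fx']*q[0]/q[2],c[0]['cy']+c[0]['fy']*q[1]/q[2]])
def tri(c1,u1,c2,u2):
    d1,d2=ray(c1,u1),ray(c2,u2);A=np.c_[d1,-d2];b=c2[0]['xyz']-c1[0]['xyz']
    s=np.linalg.lstsq(A,b,rcond=None)[0];p=c1[0]['xyz']+d1*s[0];q=c2[0]['xyz']+d2*s[1];return (p+q)/2,np.linalg.norm(p-q)
E
python3 - <<'E'
from h import *
print({k:v for k,v in vars(station).items() if isinstance(v,(int,float))})
t=cam('top');s=cam('scene')
im=cv2.imread('pics/top0.png');sc=cv2.imread('pics/scene0.png')
f=lambda p:np.round(p,3)
for nm,q in(('small',[(174,207),(233,208),(228,268),(167,267)]),('big',[(140,302),(216,338),(174,417),(97,379)])):
    P=[onz(t,u,.016) for u in q]; print(nm,[round(np.linalg.norm(P[i]-P[i-1]),3) for i in range(4)],f(np.mean(P,0)))
print('block corners',[f(onz(t,u,.072)[:2]) for u in [(441,214),(464,220),(446,289),(419,282)]])
print('rim',f(onz(t,(314,222),.105)),'base',f(onz(t,(314,237),.004)))
print('house',f(onz(t,(248,135),.08)),'loco',f(onz(t,(377,160),.05)),'lamp',f(onz(t,(280,298),.07)))
a=cv2.resize(im[200:300,395:495],(400,400),interpolation=2);b=cv2.resize(sc[305:405,205:305],(400,400),interpolation=2)
c=cv2.resize(im[200:260,284:344],(400,400)[:1]+(200,),interpolation=2) if 0 else None
cv2.imwrite('pics/c1.png',np.hstack([a,b]))
E
```

```text
{'hold_point_z': 0.0188}
small [np.float64(0.142), np.float64(0.138), np.float64(0.142), np.float64(0.139)] [0.525 0.255 0.016]
big [np.float64(0.184), np.float64(0.191), np.float64(0.184), np.float64(0.188)] [0.247 0.311 0.016]
block corners [array([ 0.615, -0.281]), array([ 0.606, -0.332]), array([ 0.45 , -0.298]), array([ 0.459, -0.24 ])]
rim [ 0.562 -0.004  0.105] base [ 0.552 -0.005  0.004]
house [0.758 0.166 0.08 ] loco [ 0.738 -0.134  0.05 ] lamp [0.397 0.053 0.07 ]
```

View pics/c1.png

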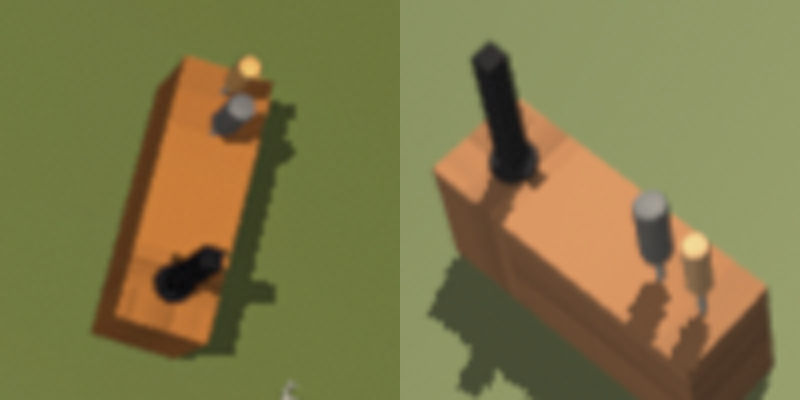

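The crop shows the black pick upright in the block: handle top at top-view (447,264.5) and scene (227.5,318). The screwdrivers are ahead of it. The 140 mm tray is the small one at (0.525,0.255). Next I move to look down on the spotlight.

Call:
{"fn": "apply_moves", "kwargs": {
  "steps": [
    {"translation": [0.04, -0.1, 0], "rotation": [0, 0, 0]},
    {"translation": [0.08, -0.2, 0], "rotation": [0, 0, 0]},
    {"translation": [0.12, -0.3, 0], "rotation": [0, 0, 0]},
    {"translation": [0.16, -0.4, 0], "rotation": [0, 0, 0]},
    {"translation": [0.2, -0.5, 0], "rotation": [0, 0, 0]},
    {"translation": [0.24, -0.6, 0], "rotation": [0, 0, 0]},
    {"translation": [0.28, -0.7, 0], "rotation": [0, 0, 0]},
    {"translation": [0.32, -0.8, 0], "rotation": [0, 0, 0]},
    {"translation": [0.36, -0.9, 0], "rotation": [0, 0, 0]},
    {"translation": [0.4, -1.0, 0], "rotation": [0, 0, 0]}
  ]
}}

```text
t: 0.98
eef_pos: [0.3435, 0.3782, 0.2264]
ee_rot: [3.141, 0.0, -0.369]
force: [0.5, 0.1, 0.4]
width: 0.0878
gripper_force: 0.0
```

Call:
{"fn": "apply_moves", "kwargs": {
  "steps": [
    {"translation": [0.04, -0.1, 0], "rotation": [0, 0, 0]},
    {"translation": [0.08, -0.2, 0], "rotation": [0, 0, 0]},
    {"translation": [0.12, -0.3, 0], "rotation": [0, 0, 0]},
    {"translation": [0.16, -0.4, 0], "rotation": [0, 0, 0]},
    {"translation": [0.2, -0.5, 0], "rotation": [0, 0, 0]},
    {"translation": [0.24, -0.6, 0], "rotation": [0, 0, 0]},
    {"translation": [0.28, -0.7, 0], "rotation": [0, 0, 0]},
    {"translation": [0.32, -0.8, 0], "rotation": [0, 0, 0]},
    {"translation": [0.36, -0.9, 0], "rotation": [0, 0, 0]},
    {"translation": [0.4, -1.0, 0], "rotation": [0, 0, 0]}
  ]
}}

```text
t: 1.82
eef_pos: [0.4434, 0.1282, 0.2266]
ee_rot: [-3.141, 0.0, -0.369]
force: [1.0, -0.4, -0.8]
width: 0.0875
gripper_force: 0.0
```

Call:
{"fn": "apply_moves", "kwargs": {
  "steps": [
    {"translation": [0.04, -0.1, 0], "rotation": [0, 0, 0]},
    {"translation": [0.08, -0.2, -0.05], "rotation": [0, 0, 0]},
    {"translation": [0.12, -0.3, -0.08], "rotation": [0, 0, 0]},
    {"translation": [0.16, -0.4, -0.12], "rotation": [0, 0, 0]},
    {"translation": [0.19, -0.48, -0.12], "rotation": [0, 0, 0]},
    {"translation": [0.19, -0.48, -0.12], "rotation": [0, 0, 0]},
    {"translation": [0.19, -0.48, -0.12], "rotation": [0, 0, 0]},
    {"translation": [0.19, -0.48, -0.12], "rotation": [0, 0, 0]},
    {"translation": [0.19, -0.48, -0.12], "rotation": [0, 0, 0]},
    {"translation": [0.19, -0.48, -0.12], "rotation": [0, 0, 0]}
  ]
}}

```text
t: 2.65
eef_pos: [0.4907, 0.0103, 0.1968]
ee_rot: [-3.141, -0.0, -0.368]
force: [-0.0, 0.4, 0.6]
width: 0.0878
gripper_force: 0.0
```

```bash
python3 - <<'E'
from h import *
import pickle
t=cam('top');s=cam('scene')
print('pick top',tri(t,(447,264.5),s,(227.5,318)), onz(t,(447,264.5),.156))
b=[onz(t,(395+u/4,200+v/4),.072)[:2] for u,v in[(188,57),(272,82),(210,345),(115,318)]]
e=(b[0]+b[1]-b[2]-b[3])/2; print('block yaw',np.arctan2(e[1],e[0]),np.linalg.norm(e),b)
st=get_state();w=cam('wrist');im=grab_frame('wrist');cv2.imwrite('pics/w1.png',im);pickle.dump(w,open('w1.pkl','wb'))
print(st['q'],st['eef_pos'],st['ee_rot'],st['force'],w[0]['xyz'],proj(w,[.562,-.004,.105]))
E
```

```text
pick top (array([ 0.48551503, -0.27829531,  0.15634087]), np.float64(0.0015221306677415422)) [ 0.48613653 -0.27785656  0.156     ]
block yaw -0.20646515184631292 0.15232544476285578 [array([ 0.61471186, -0.28357353]), array([ 0.60476259, -0.33021644]), array([ 0.45576685, -0.30130856]), array([ 0.46552698, -0.25002755])]
[ 4.22458221e-01  7.59158038e-02 -4.27869252e-01 -6.64439840e-05
 -1.06643908e+00  7.80755396e-01] [0.49074597 0.01033864 0.19681514] [-3.14114523e+00 -3.61378729e-04 -3.67614883e-01] [-0.00228867  0.37037129  0.56708148] [ 0.55493907 -0.01365187  0.35476829] [294.67428572 134.08739681]
```

View pics/w1.png

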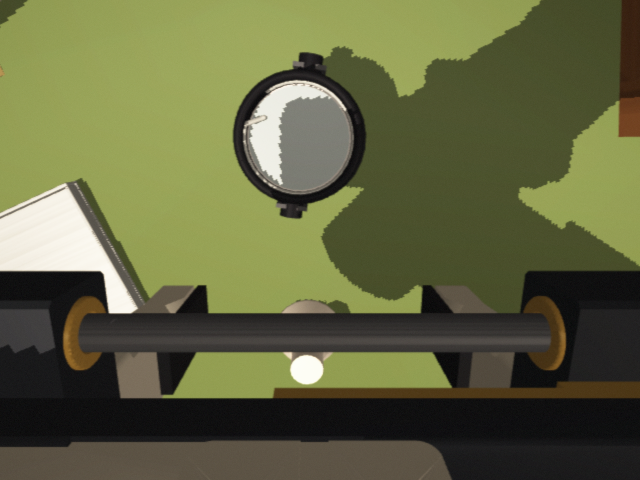

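The wrist view shows the can rim at about (299,135) and the ring in it. The tail runs from the left wall, about (246,124), to about (268,119). I take one closer look.

Call:
{"fn": "apply_moves", "kwargs": {
  "steps": [
    {"translation": [0, 0, -0.05], "rotation": [0, 0, 0]},
    {"translation": [0, 0, -0.12], "rotation": [0, 0, 0]},
    {"translation": [0.02, 0, -0.2], "rotation": [0, 0, 0]},
    {"translation": [0.04, 0, -0.25], "rotation": [0, 0, 0]},
    {"translation": [0.04, 0, -0.28], "rotation": [0, 0, 0]},
    {"translation": [0.04, 0, -0.28], "rotation": [0, 0, 0]},
    {"translation": [0.04, 0, -0.28], "rotation": [0, 0, 0]},
    {"translation": [0.04, 0, -0.28], "rotation": [0, 0, 0]},
    {"translation": [0.04, 0, -0.28], "rotation": [0, 0, 0]},
    {"translation": [0.04, 0, -0.28], "rotation": [0, 0, 0]}
  ]
}}

```text
t: 3.53
eef_pos: [0.5012, 0.0098, 0.1274]
ee_rot: [-3.141, -0.001, -0.369]
force: [0.3, -0.5, -0.6]
width: 0.088
gripper_force: 0.0
```

```bash
python3 - <<'E'
from h import *
import pickle
st=get_state();w=cam('wrist');im=grab_frame('wrist');cv2.imwrite('pics/w2.png',im);pickle.dump(w,open('w2.pkl','wb'))
w1=pickle.load(open('w1.pkl','rb'));i1=cv2.imread('pics/w1.png')
for n,c,i in(('1',w1,i1),('2',w,im)):
    g=cv2.cvtColor(i,cv2.COLOR_BGR2GRAY);m=(g<60).astype(np.uint8)
    u=proj(c,[.562,-.004,.105]).astype(int)
    # inner light region seen through the can: flood of non-dark from centre
    cs,h=cv2.findContours(m[:270],cv2.RETR_CCOMP,cv2.CHAIN_APPROX_NONE)
    for k,cc in enumerate(cs):
        a=cv2.contourArea(cc)
        if a>1500 and cv2.pointPolygonTest(cc,(int(u[0]),int(u[1])),False)>0: print(n,a,h[0][k][3],cv2.fitEllipse(cc),cv2.fitEllipse(cv2.convexHull(cc)))
    if n=='2': x,y=u; print(u,st['eef_pos']); cr=i[max(0,y-75):y+75,x-100:x+100]; print(max(0,y-75),x-100); cv2.imwrite('pics/c2.png',cv2.resize(cr,None,fx=4,fy=4,interpolation=2))
E
```

```text
1 14486.0 -1 ((299.5696105957031, 135.5092315673828), (128.28912353515625, 148.4627227783203), 6.173121929168701) ((299.9165344238281, 135.30772399902344), (128.4276123046875, 162.69619750976562), 4.596205711364746)
1 10054.0 0 ((298.4409484863281, 137.17762756347656), (110.75868225097656, 115.86015319824219), 9.836236953735352) ((297.97674560546875, 136.7985382080078), (112.59007263183594, 116.7166748046875), 175.99880981445312)
2 25959.0 -1 ((300.2851867675781, 155.26585388183594), (172.7455596923828, 195.74868774414062), 6.049581527709961) ((300.7158203125, 153.0732879638672), (172.12396240234375, 210.4716796875), 6.213686943054199)
2 18159.5 4 ((300.1954345703125, 158.88169860839844), (149.57986450195312, 154.924072265625), 13.986416816711426) ((299.435302734375, 158.31259155273438), (152.1899871826172, 155.7646942138672), 170.81268310546875)
[294 156] [0.50118707 0.00978476 0.12741325]
81 194
```

View pics/c2.png

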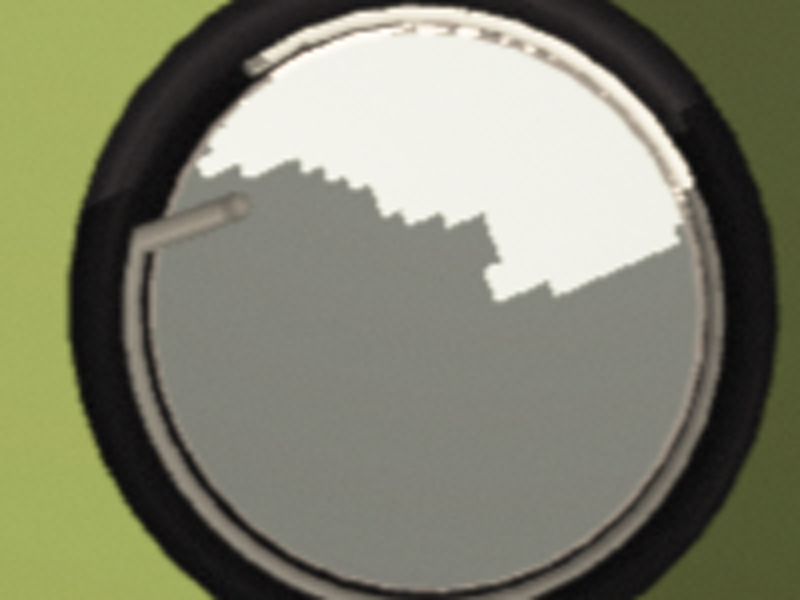

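The close view shows the ring bend at crop (137,240), the tail tip at (240,205), the gap up-left and the plain end at (255,62). I compute the ring frame and move over the pick.

Call:
{"fn": "apply_moves", "kwargs": {
  "steps": [
    {"translation": [0, 0, 0.1], "rotation": [0, 0, 0]},
    {"translation": [0, 0, 0.2], "rotation": [0, 0, 0]},
    {"translation": [0, 0, 0.3], "rotation": [0, 0, 0.05]},
    {"translation": [0, -0.1, 0.4], "rotation": [0, 0, 0.1]},
    {"translation": [0, -0.25, 0.48], "rotation": [0, 0, 0.15]},
    {"translation": [0, -0.4, 0.5], "rotation": [0, 0, 0.2]},
    {"translation": [0, -0.55, 0.5], "rotation": [0, 0, 0.25]},
    {"translation": [0, -0.7, 0.5], "rotation": [0, 0, 0.31]},
    {"translation": [0, -0.85, 0.5], "rotation": [0, 0, 0.31]},
    {"translation": [-0.02, -1.0, 0.5], "rotation": [0, 0, 0.31]}
  ]
}}

```text
t: 4.42
eef_pos: [0.496, -0.2423, 0.2521]
ee_rot: [-3.142, -0.001, -0.206]
force: [0.9, 0.4, -0.1]
width: 0.0872
gripper_force: 0.0
```

Call:
{"fn": "apply_moves", "kwargs": {
  "steps": [
    {"translation": [-0.02, -0.08, 0], "rotation": [0, 0, 0]},
    {"translation": [-0.04, -0.15, 0], "rotation": [0, 0, 0]},
    {"translation": [-0.04, -0.15, 0], "rotation": [0, 0, 0]},
    {"translation": [-0.04, -0.15, 0], "rotation": [0, 0, 0]},
    {"translation": [-0.04, -0.15, 0], "rotation": [0, 0, 0]},
    {"translation": [-0.04, -0.15, 0], "rotation": [0, 0, 0]},
    {"translation": [-0.04, -0.15, 0], "rotation": [0, 0, 0]},
    {"translation": [-0.04, -0.15, 0], "rotation": [0, 0, 0]},
    {"translation": [-0.04, -0.15, 0], "rotation": [0, 0, 0]},
    {"translation": [-0.04, -0.15, 0], "rotation": [0, 0, 0]}
  ]
}}

```text
t: 5.25
eef_pos: [0.486, -0.2775, 0.2516]
ee_rot: [-3.142, -0.0, -0.206]
force: [0.2, -0.2, 0.7]
width: 0.0878
gripper_force: 0.0
```

```bash
python3 - <<'E'
from h import *
import pickle
from scipy.optimize import least_squares
w2=pickle.load(open('w2.pkl','rb'))
cp=lambda u,v:(194+u/4,81+v/4)
pts=[cp(*p) for p in[(137,240),(135,330),(250,68),(430,16),(560,50),(650,118),(690,190),(714,300),(690,420)]]
for z in(.0945,.0985,.1025,.1065):
    P=np.array([onz(w2,p,z) for p in pts]);r=least_squares(lambda q:np.hypot(P[:,0]-q[0],P[:,1]-q[1])-q[2],[.56,0,.033])
    b=onz(w2,cp(137,240),z);t=onz(w2,cp(240,205),z-.006);d=t-b
    print(z,np.round(r.x,4),'res',np.round(r.fun*1e3,1),'bend',np.round(b,4),'tail yaw',np.arctan2(d[1],d[0]),np.hypot(*d[:2]),'radial yaw',np.arctan2(*(b[:2]-r.x[:2])[::-1]))
st=get_state();w=cam('wrist');im=grab_frame('wrist');cv2.imwrite('pics/w3.png',im);pickle.dump(w,open('w3.pkl','wb'))
print(st['eef_pos'],st['ee_rot'],proj(w,[.4855,-.278,.156]),proj(w,[.4855,-.278,.076]))
x,y=proj(w,[.4855,-.278,.1]).astype(int);print(x,y)
cv2.imwrite('pics/c3.png',cv2.resize(im[max(0,y-75):y+75,x-100:x+100],None,fx=4,fy=4,interpolation=2))
E
```

```text
0.0945 [ 0.5589 -0.0046  0.033 ] res [ 0.3 -0.1  0.  -0.4 -0.2  0.5  0.2  0.1 -0.3] bend [0.5788 0.0221 0.0945] tail yaw -1.5948151316129275 0.011546576390849968 radial yaw 0.9313724331361725
0.0985 [ 0.559  -0.0048  0.0323] res [ 0.3 -0.1  0.  -0.4 -0.2  0.5  0.2  0.1 -0.3] bend [0.5785 0.0213 0.0985] tail yaw -1.5940973392112032 0.011288629233304943 radial yaw 0.9313724333167577
0.1025 [ 0.5592 -0.005   0.0316] res [ 0.3 -0.1  0.  -0.4 -0.2  0.4  0.2  0.1 -0.3] bend [0.5782 0.0206 0.1025] tail yaw -1.5933459767627132 0.011030688163970287 radial yaw 0.931372433499456
0.1065 [ 0.5593 -0.0052  0.0309] res [ 0.3 -0.1  0.  -0.4 -0.2  0.4  0.1  0.1 -0.3] bend [0.5779 0.0198 0.1065] tail yaw -1.592558633760354 0.010772753620171369 radial yaw 0.9313724337001584
[ 0.48600857 -0.27750134  0.25164888] [-3.14157899e+00 -1.34802478e-04 -2.05738185e-01] [315.81378251 251.25089964] [315.45255044 225.8142668 ]
315 232
```

View pics/c3.png

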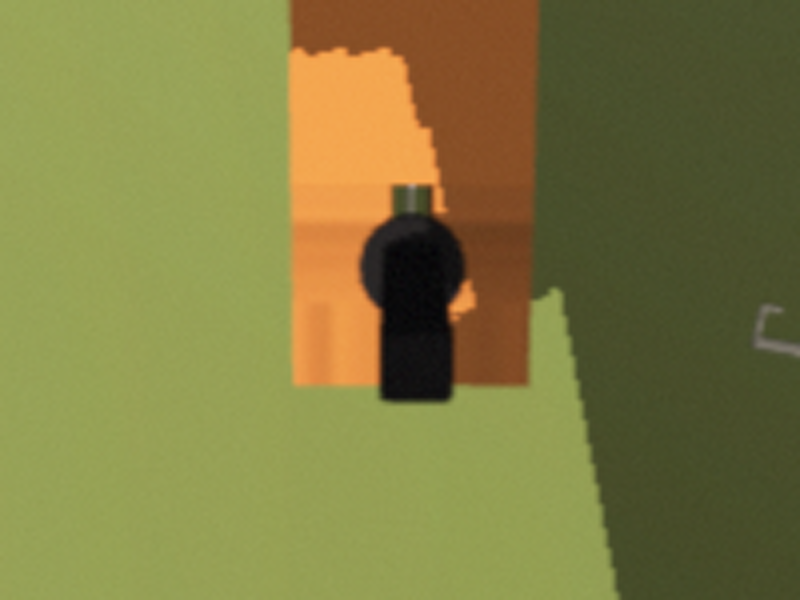

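The crop shows the handle top centred at pixel (319,248.5) and the block edges parallel to the image, so yaw is aligned. The ring radius comes out at 33 mm and the tail angle matches the 55° given. I descend and grasp.

Call:
{"fn": "apply_moves", "kwargs": {
  "steps": [
    {"translation": [0.003, -0.011, -0.04], "rotation": [0, 0, 0]},
    {"translation": [0.003, -0.011, -0.12], "rotation": [0, 0, 0]},
    {"translation": [0.003, -0.011, -0.2], "rotation": [0, 0, 0]},
    {"translation": [0.003, -0.011, -0.28], "rotation": [0, 0, 0]},
    {"translation": [0.003, -0.011, -0.36], "rotation": [0, 0, 0]},
    {"translation": [0.003, -0.011, -0.44], "rotation": [0, 0, 0]},
    {"translation": [0.003, -0.011, -0.52], "rotation": [0, 0, 0]},
    {"translation": [0.003, -0.011, -0.58], "rotation": [0, 0, 0]},
    {"translation": [0.003, -0.011, -0.61], "rotation": [0, 0, 0]},
    {"translation": [0.003, -0.011, -0.61], "rotation": [0, 0, 0]}
  ]
}}

```text
t: 6.13
eef_pos: [0.4852, -0.2804, 0.0968]
ee_rot: [-3.141, 0.004, -0.207]
force: [0.0, 0.4, 0.1]
width: 0.0876
gripper_force: 0.0
```

Call:
{"fn": "apply_moves", "kwargs": {
  "steps": [
    {"translation": [0, 0, 0], "rotation": [0, 0, 0]},
    {"translation": [0, 0, 0], "rotation": [0, 0, 0]},
    {"translation": [0, 0, 0], "rotation": [0, 0, 0]},
    {"translation": [0, 0, 0], "rotation": [0, 0, 0]},
    {"translation": [0, 0, 0], "rotation": [0, 0, 0]},
    {"translation": [0, 0, 0], "rotation": [0, 0, 0]},
    {"translation": [0, 0, 0], "rotation": [0, 0, 0]},
    {"translation": [0, 0, 0], "rotation": [0, 0, 0]},
    {"translation": [0, 0, 0], "rotation": [0, 0, 0]},
    {"translation": [0, 0, 0], "rotation": [0, 0, 0]}
  ],
  "jaw": 1,
  "newtons": 40
}}

```text
t: 6.97
eef_pos: [0.4866, -0.2806, 0.0991]
ee_rot: [-3.142, 0.0, -0.206]
force: [0.5, 0.5, 0.0]
width: 0.0267
gripper_force: 0.0
```

Call:
{"fn": "apply_moves", "kwargs": {
  "steps": [
    {"translation": [0, 0, 0], "rotation": [0, 0, 0]},
    {"translation": [0, 0, 0], "rotation": [0, 0, 0]},
    {"translation": [0, 0, 0], "rotation": [0, 0, 0]},
    {"translation": [0, 0, 0], "rotation": [0, 0, 0]},
    {"translation": [0, 0, 0], "rotation": [0, 0, 0]},
    {"translation": [0, 0, 0], "rotation": [0, 0, 0]},
    {"translation": [0, 0, 0.01], "rotation": [0, 0, 0]},
    {"translation": [0, 0, 0.03], "rotation": [0, 0, 0]},
    {"translation": [0, 0, 0.06], "rotation": [0, 0, 0]},
    {"translation": [0, 0, 0.1], "rotation": [0, 0, 0]}
  ]
}}

```text
t: 7.8
eef_pos: [0.4863, -0.2806, 0.1245]
ee_rot: [-3.142, 0.001, -0.206]
force: [-0.6, 0.1, -1.8]
width: 0.0119
gripper_force: 40.0
```

```bash
python3 - <<'E'
from h import *
s=get_state();print(s['eef_pos'],s['ee_rot'],s['force'],s['moment'],s['width'],s['gripper_force'],s['q'])
E
```

```text
[ 0.48633244 -0.28057868  0.12449451] [-3.14156640e+00  8.48778836e-04 -2.06482493e-01] [-0.61475152  0.11872583 -1.78407384] [-0.04901825 -0.0481052   0.009745  ] 0.011917357118613747 39.999960064888 [-1.74694821e-01  2.62999986e-01 -3.77829199e-01 -6.63396836e-05
 -9.30814659e-01  1.53904828e+00]
```

Call:
{"fn": "apply_moves", "kwargs": {
  "steps": [
    {"translation": [0, 0, 0.08], "rotation": [0, 0, 0]},
    {"translation": [0, 0, 0.18], "rotation": [0, 0, 0]},
    {"translation": [0, 0, 0.28], "rotation": [0, 0, 0]},
    {"translation": [0, 0, 0.38], "rotation": [0, 0, 0.04]},
    {"translation": [0, 0.04, 0.46], "rotation": [0, 0, 0.1]},
    {"translation": [0.02, 0.1, 0.5], "rotation": [0, 0, 0.15]},
    {"translation": [0.05, 0.2, 0.52], "rotation": [0, 0, 0.2]},
    {"translation": [0.08, 0.3, 0.52], "rotation": [0, 0, 0.25]},
    {"translation": [0.11, 0.4, 0.52], "rotation": [0, 0, 0.3]},
    {"translation": [0.14, 0.5, 0.52], "rotation": [0, 0, 0.344]}
  ]
}}

```text
t: 8.63
eef_pos: [0.5218, -0.1546, 0.2556]
ee_rot: [-3.141, -0.002, -0.025]
force: [0.4, -1.0, -1.4]
width: 0.0117
gripper_force: 40.0
```

Call:
{"fn": "apply_moves", "kwargs": {
  "steps": [
    {"translation": [0.04, 0.1, 0], "rotation": [0, 0, 0]},
    {"translation": [0.08, 0.2, 0], "rotation": [0, 0, 0]},
    {"translation": [0.12, 0.3, -0.03], "rotation": [0, 0, 0]},
    {"translation": [0.16, 0.4, -0.07], "rotation": [0, 0, 0]},
    {"translation": [0.19, 0.5, -0.11], "rotation": [0, 0, 0]},
    {"translation": [0.2, 0.58, -0.15], "rotation": [0, 0, 0]},
    {"translation": [0.208, 0.62, -0.18], "rotation": [0, 0, 0]},
    {"translation": [0.208, 0.625, -0.19], "rotation": [0, 0, 0]},
    {"translation": [0.208, 0.625, -0.19], "rotation": [0, 0, 0]},
    {"translation": [0.208, 0.625, -0.19], "rotation": [0, 0, 0]}
  ]
}}

```text
t: 9.47
eef_pos: [0.5736, -0.0, 0.2073]
ee_rot: [3.141, -0.0, -0.026]
force: [-0.5, 1.1, 0.3]
width: 0.0117
gripper_force: 40.0
```

```bash
python3 - <<'E'
from h import *
import pickle
st=get_state();w=cam('wrist');im=grab_frame('wrist');cv2.imwrite('pics/w4.png',im);pickle.dump((w,st),open('w4.pkl','wb'))
print(st['eef_pos'],st['ee_rot'],st['force'])
p=st['eef_pos'];a=np.array([np.cos(-.026),np.sin(-.026),0])
print('foot',proj(w,p+a*.00485-[0,0,.0871]),'bend',proj(w,[.5786,.0216,.0985]),'rimC',proj(w,[.559,-.0048,.105]))
x,y=proj(w,[.565,-.002,.1]).astype(int);print(x-100,max(0,y-75))
cv2.imwrite('pics/c4.png',cv2.resize(im[max(0,y-75):y+75,x-100:x+100],None,fx=4,fy=4,interpolation=2))
E
```

```text
[ 5.73613168e-01 -6.67306931e-06  2.07270514e-01] [ 3.14139738e+00 -4.78537330e-04 -2.63054549e-02] [-0.48370103  1.09228263  0.26771818]
foot [314.37669037 246.78558037] bend [281.76271685 239.21993595] rimC [322.17190572 269.25287564]
217 183
```

View pics/c4.png

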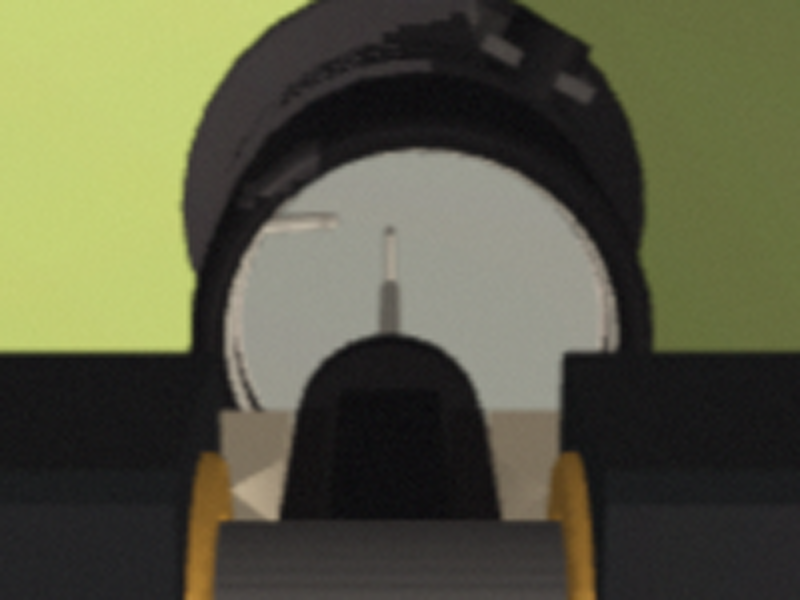

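The crop shows the hook in line over the glass, foot tip at (390,230) and shank end at (390,283). The tail runs level from (265,222) to (337,220). Next I compute the offset in one camera.

```bash
python3 - <<'E'
from h import *
import pickle
w,st=pickle.load(open('w4.pkl','rb'));p=st['eef_pos']
cp=lambda u,v:(217+u/4,183+v/4)
a=np.array([np.cos(-.026),np.sin(-.026),0]);zf=p[2]-.0871
for n,d,h in(('tiptop',.0082,.0056),('tipouter-low',.009,.0008),('shankfront',.0015,.0016)): 
    u=proj(w,p+a*d+[0,0,zf+h-p[2]]);print(n,(u-[217,183])*4)
for z in(.098,.095,.092):print('tail root/tip',z,onz(w,cp(275,221),z),onz(w,cp(337,221),z))
im=cv2.imread('pics/w4.png').mean(2)
print('tail col profile');
for u in(285,300,315,330): print(u,np.round(im[230:246,217+u//4]))
print('hook col',np.round(im[236:262,314]),np.round(im[250,305:325]))
E
```

```text
tiptop [389.52234035 242.93432394]
tipouter-low [389.50817858 230.16385691]
shankfront [389.51201323 278.90642818]
tail root/tip 0.098 [0.57907631 0.01895298 0.098     ] [0.57880582 0.00861197 0.098     ]
tail root/tip 0.095 [0.57836735 0.01918466 0.095     ] [0.57809383 0.00872757 0.095     ]
tail root/tip 0.092 [0.57765839 0.01941634 0.092     ] [0.57738183 0.00884317 0.092     ]
tail col profile
285 [ 44.  35.  47.  89. 118. 128. 122. 117. 143. 161. 159. 146. 148. 149.
 150. 149.]
300 [ 85. 124. 145. 149. 152. 147. 127. 128. 151. 176. 159. 150. 149. 149.
 151. 149.]
315 [146. 150. 151. 150. 150. 148. 119. 135. 155. 169. 148. 148. 150. 148.
 150. 150.]
330 [151. 150. 150. 152. 151. 148. 125. 129. 148. 158. 145. 149. 150. 150.
 150. 151.]
hook col [150. 150. 149. 131. 106. 118. 146. 148. 152. 152. 154. 155. 154. 155.
 154. 153. 149. 107.  92.  90.  89.  88.  89.  92.  91.  90.] [149. 150. 150. 150. 150. 151. 149. 144. 141. 154. 154. 145. 150. 149.
 150. 150. 150. 149. 149. 151.]
```

```bash
python3 - <<'E'
from h import *
import pickle
w,st=pickle.load(open('w4.pkl','rb'));w2=pickle.load(open('w2.pkl','rb'))
c4=lambda u,v:(217+u/4,183+v/4)
c2=lambda u,v:(194+u/4,81+v/4)
for a,b in(((247,202),(338,221)),((236,206),(329,221)),((170,228),(275,222))): print(tri(w2,c2(*a),w,c4(*b)))
# glass disc edge / far ring point for reference
print(tri(w2,c2(714,300),w,c4(608,290)))
E
```

```text
(array([0.5781031 , 0.00869838, 0.09524459]), np.float64(0.00030884385032002267))
(array([0.57813459, 0.0101265 , 0.09509173]), np.float64(0.00011146372503976516))
(array([0.57842493, 0.01859316, 0.09515005]), np.float64(0.0012252557370957136))
(array([ 0.54289602, -0.04600114,  0.0187354 ]), np.float64(0.002076148267557802))
```

The tail tip triangulates to (0.5781,0.0087,0.0952), in line with the ring frame. I shift the foot to its start point and descend to just above the highest possible glass height.

Call:
{"fn": "apply_moves", "kwargs": {
  "steps": [
    {"translation": [-0.002, 0.004, -0.01], "rotation": [0, 0, 0]},
    {"translation": [-0.002, 0.004, -0.025], "rotation": [0, 0, 0]},
    {"translation": [-0.002, 0.004, -0.04], "rotation": [0, 0, 0]},
    {"translation": [-0.002, 0.004, -0.055], "rotation": [0, 0, 0]},
    {"translation": [-0.002, 0.004, -0.07], "rotation": [0, 0, 0]},
    {"translation": [-0.002, 0.004, -0.08], "rotation": [0, 0, 0]},
    {"translation": [-0.002, 0.004, -0.085], "rotation": [0, 0, 0]},
    {"translation": [-0.002, 0.004, -0.087], "rotation": [0, 0, 0]},
    {"translation": [-0.002, 0.004, -0.087], "rotation": [0, 0, 0]},
    {"translation": [-0.002, 0.004, -0.087], "rotation": [0, 0, 0]}
  ]
}}

```text
t: 10.35
eef_pos: [0.5732, 0.0017, 0.1849]
ee_rot: [-3.142, -0.0, -0.026]
force: [-0.9, -0.3, -0.2]
width: 0.0122
gripper_force: 40.0
```

```bash
python3 - <<'E'
from h import *
F=[]
for i in range(6):
    s=get_state();F.append(s['force']);grab_frame('top')
print(s['eef_pos'],np.round(F,2))
E
```

```text
[0.5731816  0.00163024 0.18496052] [[-0.95 -0.31 -0.22]
 [ 0.05  0.75 -0.27]
 [ 0.17 -0.89 -0.16]
 [ 0.1  -0.7  -0.95]
 [ 0.26  1.04 -1.38]
 [-0.09  0.02 -0.94]]
```

Call:
{"fn": "apply_moves", "kwargs": {
  "steps": [
    {"translation": [0, 0, -0.0008], "rotation": [0, 0, 0]},
    {"translation": [0, 0, -0.0016], "rotation": [0, 0, 0]},
    {"translation": [0, 0, -0.0024], "rotation": [0, 0, 0]},
    {"translation": [0, 0, -0.0032], "rotation": [0, 0, 0]},
    {"translation": [0, 0, -0.0032], "rotation": [0, 0, 0]},
    {"translation": [0, 0, -0.0032], "rotation": [0, 0, 0]},
    {"translation": [0, 0, -0.0032], "rotation": [0, 0, 0]},
    {"translation": [0, 0, -0.0032], "rotation": [0, 0, 0]},
    {"translation": [0, 0, -0.0032], "rotation": [0, 0, 0]},
    {"translation": [0, 0, -0.0032], "rotation": [0, 0, 0]}
  ]
}}

```text
t: 11.48
eef_pos: [0.5731, 0.0016, 0.184]
ee_rot: [3.142, -0.0, -0.026]
force: [-1.1, 1.0, -0.9]
width: 0.0117
gripper_force: 40.0
```

Call:
{"fn": "apply_moves", "kwargs": {
  "steps": [
    {"translation": [0, 0, -0.0004], "rotation": [0, 0, 0]},
    {"translation": [0, 0, -0.0008], "rotation": [0, 0, 0]},
    {"translation": [0, 0, -0.0012], "rotation": [0, 0, 0]},
    {"translation": [0, 0, -0.0016], "rotation": [0, 0, 0]},
    {"translation": [0, 0, -0.002], "rotation": [0, 0, 0]},
    {"translation": [0, 0, -0.002], "rotation": [0, 0, 0]},
    {"translation": [0, 0, -0.002], "rotation": [0, 0, 0]},
    {"translation": [0, 0, -0.002], "rotation": [0, 0, 0]},
    {"translation": [0, 0, -0.002], "rotation": [0, 0, 0]},
    {"translation": [0, 0, -0.002], "rotation": [0, 0, 0]}
  ]
}}

```text
t: 12.32
eef_pos: [0.5731, 0.0016, 0.1835]
ee_rot: [3.142, -0.0, -0.026]
force: [0.3, -0.2, -0.6]
width: 0.0117
gripper_force: 40.0
```

Call:
{"fn": "apply_moves", "kwargs": {
  "steps": [
    {"translation": [0, 0, -0.0004], "rotation": [0, 0, 0]},
    {"translation": [0, 0, -0.0008], "rotation": [0, 0, 0]},
    {"translation": [0, 0, -0.0012], "rotation": [0, 0, 0]},
    {"translation": [0, 0, -0.0016], "rotation": [0, 0, 0]},
    {"translation": [0, 0, -0.0016], "rotation": [0, 0, 0]},
    {"translation": [0, 0, -0.0016], "rotation": [0, 0, 0]},
    {"translation": [0, 0, -0.0016], "rotation": [0, 0, 0]},
    {"translation": [0, 0, -0.0016], "rotation": [0, 0, 0]},
    {"translation": [0, 0, -0.0016], "rotation": [0, 0, 0]},
    {"translation": [0, 0, -0.0016], "rotation": [0, 0, 0]}
  ]
}}

```text
t: 13.15
eef_pos: [0.5731, 0.0016, 0.1831]
ee_rot: [3.142, 0.0, -0.026]
force: [-0.3, 1.2, -1.2]
width: 0.0118
gripper_force: 40.0
```

Call:
{"fn": "apply_moves", "kwargs": {
  "steps": [
    {"translation": [0, 0, -0.0004], "rotation": [0, 0, 0]},
    {"translation": [0, 0, -0.0008], "rotation": [0, 0, 0]},
    {"translation": [0, 0, -0.0012], "rotation": [0, 0, 0]},
    {"translation": [0, 0, -0.0016], "rotation": [0, 0, 0]},
    {"translation": [0, 0, -0.0016], "rotation": [0, 0, 0]},
    {"translation": [0, 0, -0.0016], "rotation": [0, 0, 0]},
    {"translation": [0, 0, -0.0016], "rotation": [0, 0, 0]},
    {"translation": [0, 0, -0.0016], "rotation": [0, 0, 0]},
    {"translation": [0, 0, -0.0016], "rotation": [0, 0, 0]},
    {"translation": [0, 0, -0.0016], "rotation": [0, 0, 0]}
  ]
}}

```text
t: 13.98
eef_pos: [0.5731, 0.0016, 0.1827]
ee_rot: [-3.142, -0.0, -0.026]
force: [0.2, 0.4, 0.3]
width: 0.0117
gripper_force: 40.0
```

Call:
{"fn": "apply_moves", "kwargs": {
  "steps": [
    {"translation": [0, 0, -0.0004], "rotation": [0, 0, 0]},
    {"translation": [0, 0, -0.0008], "rotation": [0, 0, 0]},
    {"translation": [0, 0, -0.0012], "rotation": [0, 0, 0]},
    {"translation": [0, 0, -0.0012], "rotation": [0, 0, 0]},
    {"translation": [0, 0, -0.0012], "rotation": [0, 0, 0]},
    {"translation": [0, 0, -0.0012], "rotation": [0, 0, 0]},
    {"translation": [0, 0, -0.0012], "rotation": [0, 0, 0]},
    {"translation": [0, 0, -0.0012], "rotation": [0, 0, 0]},
    {"translation": [0, 0, -0.0012], "rotation": [0, 0, 0]},
    {"translation": [0, 0, -0.0012], "rotation": [0, 0, 0]}
  ]
}}

```text
t: 14.82
eef_pos: [0.5731, 0.0016, 0.1824]
ee_rot: [3.142, -0.0, -0.026]
force: [-0.5, 0.7, 0.0]
width: 0.0114
gripper_force: 40.0
```

```bash
python3 - <<'E'
from h import *
F=[]
for i in range(4):
    s=get_state();F.append(s['force'][2]);grab_frame('top')
print(s['eef_pos'],np.round(F,2))
E
```

```text
[0.573083   0.00156223 0.18240856] [ 0.   -0.06 -0.07 -0.53]
```

Call:
{"fn": "apply_moves", "kwargs": {
  "steps": [
    {"translation": [0, 0, -0.0004], "rotation": [0, 0, 0]},
    {"translation": [0, 0, -0.0008], "rotation": [0, 0, 0]},
    {"translation": [0, 0, -0.0012], "rotation": [0, 0, 0]},
    {"translation": [0, 0, -0.0016], "rotation": [0, 0, 0]},
    {"translation": [0, 0, -0.0016], "rotation": [0, 0, 0]},
    {"translation": [0, 0, -0.0016], "rotation": [0, 0, 0]},
    {"translation": [0, 0, -0.0016], "rotation": [0, 0, 0]},
    {"translation": [0, 0, -0.0016], "rotation": [0, 0, 0]},
    {"translation": [0, 0, -0.0016], "rotation": [0, 0, 0]},
    {"translation": [0, 0, -0.0016], "rotation": [0, 0, 0]}
  ]
}}

```text
t: 15.85
eef_pos: [0.5731, 0.0016, 0.182]
ee_rot: [3.142, 0.0, -0.026]
force: [-0.2, 0.9, -1.2]
width: 0.0117
gripper_force: 40.0
```

Call:
{"fn": "apply_moves", "kwargs": {
  "steps": [
    {"translation": [0, 0, -0.0004], "rotation": [0, 0, 0]},
    {"translation": [0, 0, -0.0008], "rotation": [0, 0, 0]},
    {"translation": [0, 0, -0.0012], "rotation": [0, 0, 0]},
    {"translation": [0, 0, -0.0016], "rotation": [0, 0, 0]},
    {"translation": [0, 0, -0.0016], "rotation": [0, 0, 0]},
    {"translation": [0, 0, -0.0016], "rotation": [0, 0, 0]},
    {"translation": [0, 0, -0.0016], "rotation": [0, 0, 0]},
    {"translation": [0, 0, -0.0016], "rotation": [0, 0, 0]},
    {"translation": [0, 0, -0.0016], "rotation": [0, 0, 0]},
    {"translation": [0, 0, -0.0016], "rotation": [0, 0, 0]}
  ]
}}

```text
t: 16.68
eef_pos: [0.5731, 0.0016, 0.1816]
ee_rot: [3.142, -0.0, -0.026]
force: [0.1, -0.7, -1.2]
width: 0.0117
gripper_force: 40.0
```

Call:
{"fn": "apply_moves", "kwargs": {
  "steps": [
    {"translation": [0, 0, -0.0004], "rotation": [0, 0, 0]},
    {"translation": [0, 0, -0.0008], "rotation": [0, 0, 0]},
    {"translation": [0, 0, -0.0012], "rotation": [0, 0, 0]},
    {"translation": [0, 0, -0.0016], "rotation": [0, 0, 0]},
    {"translation": [0, 0, -0.002], "rotation": [0, 0, 0]},
    {"translation": [0, 0, -0.002], "rotation": [0, 0, 0]},
    {"translation": [0, 0, -0.002], "rotation": [0, 0, 0]},
    {"translation": [0, 0, -0.002], "rotation": [0, 0, 0]},
    {"translation": [0, 0, -0.002], "rotation": [0, 0, 0]},
    {"translation": [0, 0, -0.002], "rotation": [0, 0, 0]}
  ]
}}

```text
t: 17.52
eef_pos: [0.5731, 0.0016, 0.1811]
ee_rot: [3.142, -0.0, -0.026]
force: [0.5, -0.6, -1.1]
width: 0.0118
gripper_force: 40.0
```

Call:
{"fn": "apply_moves", "kwargs": {
  "steps": [
    {"translation": [0, 0, -0.0004], "rotation": [0, 0, 0]},
    {"translation": [0, 0, -0.0008], "rotation": [0, 0, 0]},
    {"translation": [0, 0, -0.0012], "rotation": [0, 0, 0]},
    {"translation": [0, 0, -0.0016], "rotation": [0, 0, 0]},
    {"translation": [0, 0, -0.002], "rotation": [0, 0, 0]},
    {"translation": [0, 0, -0.002], "rotation": [0, 0, 0]},
    {"translation": [0, 0, -0.002], "rotation": [0, 0, 0]},
    {"translation": [0, 0, -0.002], "rotation": [0, 0, 0]},
    {"translation": [0, 0, -0.002], "rotation": [0, 0, 0]},
    {"translation": [0, 0, -0.002], "rotation": [0, 0, 0]}
  ]
}}

```text
t: 18.35
eef_pos: [0.5731, 0.0016, 0.1806]
ee_rot: [3.142, -0.0, -0.026]
force: [0.7, -0.1, -0.7]
width: 0.0117
gripper_force: 40.0
```

Call:
{"fn": "apply_moves", "kwargs": {
  "steps": [
    {"translation": [0, 0, -0.0004], "rotation": [0, 0, 0]},
    {"translation": [0, 0, -0.0008], "rotation": [0, 0, 0]},
    {"translation": [0, 0, -0.0012], "rotation": [0, 0, 0]},
    {"translation": [0, 0, -0.0016], "rotation": [0, 0, 0]},
    {"translation": [0, 0, -0.002], "rotation": [0, 0, 0]},
    {"translation": [0, 0, -0.002], "rotation": [0, 0, 0]},
    {"translation": [0, 0, -0.002], "rotation": [0, 0, 0]},
    {"translation": [0, 0, -0.002], "rotation": [0, 0, 0]},
    {"translation": [0, 0, -0.002], "rotation": [0, 0, 0]},
    {"translation": [0, 0, -0.002], "rotation": [0, 0, 0]}
  ]
}}

```text
t: 19.18
eef_pos: [0.5731, 0.0016, 0.1801]
ee_rot: [-3.142, -0.0, -0.026]
force: [-0.1, 0.7, 0.9]
width: 0.0116
gripper_force: 40.0
```

```bash
python3 - <<'E'
from h import *
F=[]
for i in range(4):
    s=get_state();F.append(s['force'][2]);im=grab_frame('wrist')
cv2.imwrite('pics/w5.png',im)
print(s['eef_pos'],np.round(F,2))
E
```

```text
[0.57311885 0.00156175 0.18017111] [ 0.95  0.98 -0.44  0.27]
```

Call:
{"fn": "apply_moves", "kwargs": {
  "steps": [
    {"translation": [0, 0, -0.0003], "rotation": [0, 0, 0]},
    {"translation": [0, 0, -0.0006], "rotation": [0, 0, 0]},
    {"translation": [0, 0, -0.001], "rotation": [0, 0, 0]},
    {"translation": [0, 0, -0.001], "rotation": [0, 0, 0]},
    {"translation": [0, 0, -0.001], "rotation": [0, 0, 0]},
    {"translation": [0, 0, -0.001], "rotation": [0, 0, 0]},
    {"translation": [0, 0, -0.001], "rotation": [0, 0, 0]},
    {"translation": [0, 0, -0.001], "rotation": [0, 0, 0]},
    {"translation": [0, 0, -0.001], "rotation": [0, 0, 0]},
    {"translation": [0, 0, -0.001], "rotation": [0, 0, 0]}
  ]
}}

```text
t: 20.22
eef_pos: [0.5732, 0.0016, 0.18]
ee_rot: [-3.142, -0.0, -0.026]
force: [-1.2, 0.1, 3.4]
width: 0.0117
gripper_force: 40.0
```

```bash
python3 - <<'E'
from h import *
F=[]
for i in range(3):
    s=get_state();F.append(s['force'][2]);im=grab_frame('wrist')
print(s['eef_pos'],np.round(F,2))
E
```

```text
[0.57314316 0.00157189 0.17996457] [3.35 2.55 2.98]
```

Glass is felt at about 3.6 N over baseline with the TCP at 0.180. I back off 0.4 mm and slide along the tail.

Call:
{"fn": "apply_moves", "kwargs": {
  "steps": [
    {"translation": [0, 0, 0.0008], "rotation": [0, 0, 0]},
    {"translation": [0, 0, 0.0016], "rotation": [0, 0, 0]},
    {"translation": [0, 0.004, 0.0016], "rotation": [0, 0, 0]},
    {"translation": [0, 0.008, 0.0016], "rotation": [0, 0, 0]},
    {"translation": [0, 0.012, 0.0016], "rotation": [0, 0, 0]},
    {"translation": [0, 0.016, 0.0016], "rotation": [0, 0, 0]},
    {"translation": [0.001, 0.02, 0.0016], "rotation": [0, 0, 0]},
    {"translation": [0.001, 0.024, 0.0016], "rotation": [0, 0, 0]},
    {"translation": [0.001, 0.028, 0.0016], "rotation": [0, 0, 0]},
    {"translation": [0.001, 0.032, 0.0016], "rotation": [0, 0, 0]}
  ]
}}

```text
t: 21.2
eef_pos: [0.5732, 0.0094, 0.1801]
ee_rot: [3.141, 0.001, -0.026]
force: [0.3, -2.9, -0.1]
width: 0.0117
gripper_force: 40.0
```

```bash
python3 - <<'E'
from h import *
F=[]
for i in range(3):
    s=get_state();F.append(s['force']);im=grab_frame('wrist')
cv2.imwrite('pics/w6.png',im)
print(s['eef_pos'],np.round(F,2))
E
```

```text
[0.57313434 0.00957425 0.18008971] [[ 0.29 -2.86 -0.14]
 [ 0.23  0.04 -0.22]
 [-1.34 -1.   -0.69]]
```

Call:
{"fn": "apply_moves", "kwargs": {
  "steps": [
    {"translation": [0, 0.003, 0], "rotation": [0, 0, 0]},
    {"translation": [0, 0.006, 0], "rotation": [0, 0, 0]},
    {"translation": [0, 0.009, 0], "rotation": [0, 0, 0]},
    {"translation": [0, 0.012, 0], "rotation": [0, 0, 0]},
    {"translation": [0, 0.015, 0], "rotation": [0, 0, 0]},
    {"translation": [0, 0.018, 0], "rotation": [0, 0, 0]},
    {"translation": [0.001, 0.021, 0], "rotation": [0, 0, 0]},
    {"translation": [0.001, 0.024, 0], "rotation": [0, 0, 0]},
    {"translation": [0.001, 0.024, 0], "rotation": [0, 0, 0]},
    {"translation": [0.001, 0.024, 0], "rotation": [0, 0, 0]}
  ]
}}

```text
t: 22.18
eef_pos: [0.5737, 0.0158, 0.1803]
ee_rot: [-3.141, -0.0, -0.026]
force: [0.2, 0.3, -1.2]
width: 0.0115
gripper_force: 40.0
```

```bash
python3 - <<'E'
from h import *
F=[]
for i in range(3):
    s=get_state();F.append(s['force']);w=cam('wrist');im=grab_frame('wrist')
cv2.imwrite('pics/w7.png',im)
print(s['eef_pos'],np.round(F,2))
x,y=proj(w,s['eef_pos']+[.005,0,-.0871]).astype(int);print(x,y)
cr=lambda i:cv2.resize(i[y-40:y+40,x-50:x+50],(400,320),interpolation=2)
cv2.imwrite('pics/c7.png',np.hstack([cr(cv2.imread('pics/w6.png')),cr(im)]))
E
```

```text
[0.57370336 0.01572062 0.18034078] [[ 0.18  0.25 -1.21]
 [ 0.13  0.07 -1.01]
 [-0.11 -0.4  -1.31]]
314 246
```

View pics/c7.png

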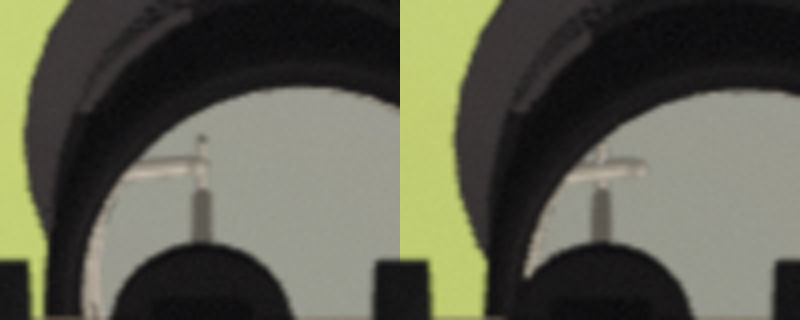

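The right half shows the tail lying over the foot, between shank and upturned tip. I lift slowly.

Call:
{"fn": "apply_moves", "kwargs": {
  "steps": [
    {"translation": [0, 0, 0.0025], "rotation": [0, 0, 0]},
    {"translation": [0, 0, 0.005], "rotation": [0, 0, 0]},
    {"translation": [0, 0, 0.0075], "rotation": [0, 0, 0]},
    {"translation": [0, 0, 0.01], "rotation": [0, 0, 0]},
    {"translation": [0, 0, 0.0125], "rotation": [0, 0, 0]},
    {"translation": [0, 0, 0.015], "rotation": [0, 0, 0]},
    {"translation": [0, 0, 0.0175], "rotation": [0, 0, 0]},
    {"translation": [0, 0, 0.02], "rotation": [0, 0, 0]},
    {"translation": [0, 0, 0.0225], "rotation": [0, 0, 0]},
    {"translation": [0, 0, 0.025], "rotation": [0, 0, 0]}
  ]
}}

```text
t: 23.17
eef_pos: [0.5739, 0.0157, 0.1869]
ee_rot: [-3.141, -0.001, -0.026]
force: [1.0, 0.3, -2.6]
width: 0.0115
gripper_force: 40.0
```

Call:
{"fn": "apply_moves", "kwargs": {
  "steps": [
    {"translation": [0, 0, 0.003], "rotation": [0, 0, 0]},
    {"translation": [0, 0, 0.006], "rotation": [0, 0, 0]},
    {"translation": [0, 0, 0.009], "rotation": [0, 0, 0]},
    {"translation": [0, 0, 0.012], "rotation": [0, 0, 0]},
    {"translation": [0, 0, 0.015], "rotation": [0, 0, 0]},
    {"translation": [0, 0, 0.018], "rotation": [0, 0, 0]},
    {"translation": [0, 0, 0.021], "rotation": [0, 0, 0]},
    {"translation": [0, 0, 0.024], "rotation": [0, 0, 0]},
    {"translation": [0, 0, 0.027], "rotation": [0, 0, 0]},
    {"translation": [0, 0, 0.03], "rotation": [0, 0, 0]}
  ]
}}

```text
t: 24.0
eef_pos: [0.5735, 0.0156, 0.194]
ee_rot: [-3.142, 0.0, -0.026]
force: [1.2, 1.4, -2.8]
width: 0.0118
gripper_force: 40.0
```

Call:
{"fn": "apply_moves", "kwargs": {
  "steps": [
    {"translation": [0, 0, 0.003], "rotation": [0, 0, 0]},
    {"translation": [0, 0, 0.006], "rotation": [0, 0, 0]},
    {"translation": [0, 0, 0.009], "rotation": [0, 0, 0]},
    {"translation": [0, 0, 0.012], "rotation": [0, 0, 0]},
    {"translation": [0, 0, 0.015], "rotation": [0, 0, 0]},
    {"translation": [0, 0, 0.018], "rotation": [0, 0, 0]},
    {"translation": [0, 0, 0.021], "rotation": [0, 0, 0]},
    {"translation": [0, 0, 0.024], "rotation": [0, 0, 0]},
    {"translation": [0, 0, 0.027], "rotation": [0, 0, 0]},
    {"translation": [0, 0, 0.03], "rotation": [0, 0, 0]}
  ]
}}

```text
t: 24.83
eef_pos: [0.5739, 0.0157, 0.2018]
ee_rot: [-3.141, -0.001, -0.026]
force: [0.4, 1.0, -1.1]
width: 0.0118
gripper_force: 40.0
```

Call:
{"fn": "apply_moves", "kwargs": {
  "steps": [
    {"translation": [0, 0, 0.003], "rotation": [0, 0, 0]},
    {"translation": [0, 0, 0.006], "rotation": [0, 0, 0]},
    {"translation": [0, 0, 0.009], "rotation": [0, 0, 0]},
    {"translation": [0, 0, 0.012], "rotation": [0, 0, 0]},
    {"translation": [0, 0, 0.015], "rotation": [0, 0, 0]},
    {"translation": [0, 0, 0.018], "rotation": [0, 0, 0]},
    {"translation": [0, 0, 0.021], "rotation": [0, 0, 0]},
    {"translation": [0, 0, 0.024], "rotation": [0, 0, 0]},
    {"translation": [0, 0, 0.027], "rotation": [0, 0, 0]},
    {"translation": [0, 0, 0.03], "rotation": [0, 0, 0]}
  ]
}}

```text
t: 25.67
eef_pos: [0.5736, 0.0156, 0.2091]
ee_rot: [3.142, 0.0, -0.026]
force: [1.0, -0.5, 0.1]
width: 0.0115
gripper_force: 40.0
```

Call:
{"fn": "apply_moves", "kwargs": {
  "steps": [
    {"translation": [0, 0, 0.003], "rotation": [0, 0, 0]},
    {"translation": [0, 0, 0.006], "rotation": [0, 0, 0]},
    {"translation": [0, 0, 0.009], "rotation": [0, 0, 0]},
    {"translation": [0, 0, 0.013], "rotation": [0, 0, 0]},
    {"translation": [0, 0, 0.017], "rotation": [0, 0, 0]},
    {"translation": [0, 0, 0.021], "rotation": [0, 0, 0]},
    {"translation": [0, 0, 0.025], "rotation": [0, 0, 0]},
    {"translation": [0, 0, 0.029], "rotation": [0, 0, 0]},
    {"translation": [0, 0, 0.033], "rotation": [0, 0, 0]},
    {"translation": [0, 0, 0.037], "rotation": [0, 0, 0]}
  ]
}}

```text
t: 26.5
eef_pos: [0.5736, 0.0156, 0.2184]
ee_rot: [-3.142, -0.0, -0.026]
force: [0.0, -0.2, -0.1]
width: 0.0118
gripper_force: 40.0
```

```bash
python3 - <<'E'
from h import *
s=get_state();w=cam('wrist');sc=cam('scene');a=grab_frame('wrist');b=grab_frame('scene')
print(s['eef_pos'],s['force'])
x,y=proj(w,s['eef_pos']+[.005,0,-.09]).astype(int);X,Y=proj(sc,s['eef_pos']+[.005,0,-.1]).astype(int)
cr=lambda i,x,y,k:cv2.resize(i[max(0,y-k):y+k,x-k:x+k],(400,400),interpolation=2)
cv2.imwrite('pics/c8.png',np.hstack([cr(a,x,y,70),cr(b,X,Y,45)]))
E
```

```text
[0.57359375 0.01558833 0.21837218] [ 0.01285462 -0.22354727 -0.1286648 ]
```

View pics/c8.png

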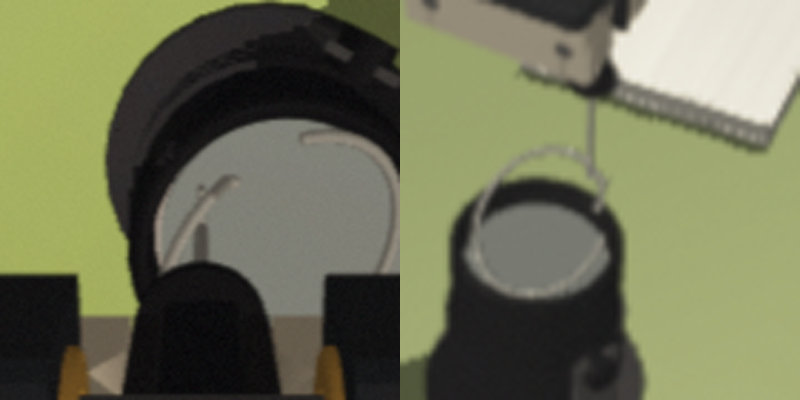

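The hook carries the ring's bent end and the ring is coming out of the can on the hook. I keep raising slowly until it clears the rim.

Call:
{"fn": "apply_moves", "kwargs": {
  "steps": [
    {"translation": [0, 0, 0.004], "rotation": [0, 0, 0]},
    {"translation": [0, 0, 0.009], "rotation": [0, 0, 0]},
    {"translation": [0, 0, 0.014], "rotation": [0, 0, 0]},
    {"translation": [0, 0, 0.019], "rotation": [0, 0, 0]},
    {"translation": [0, 0, 0.024], "rotation": [0, 0, 0]},
    {"translation": [0, 0, 0.029], "rotation": [0, 0, 0]},
    {"translation": [0, 0, 0.034], "rotation": [0, 0, 0]},
    {"translation": [0, 0, 0.039], "rotation": [0, 0, 0]},
    {"translation": [0, 0, 0.044], "rotation": [0, 0, 0]},
    {"translation": [0, 0, 0.049], "rotation": [0, 0, 0]}
  ]
}}

```text
t: 27.43
eef_pos: [0.5736, 0.0156, 0.2307]
ee_rot: [-3.142, -0.0, -0.026]
force: [0.8, 0.2, -0.9]
width: 0.0116
gripper_force: 40.0
```

Call:
{"fn": "apply_moves", "kwargs": {
  "steps": [
    {"translation": [0, 0, 0.005], "rotation": [0, 0, 0]},
    {"translation": [0, 0, 0.01], "rotation": [0, 0, 0]},
    {"translation": [0, 0, 0.015], "rotation": [0, 0, 0]},
    {"translation": [0, 0, 0.02], "rotation": [0, 0, 0]},
    {"translation": [0, 0, 0.026], "rotation": [0, 0, 0]},
    {"translation": [0, 0, 0.032], "rotation": [0, 0, 0]},
    {"translation": [0, 0, 0.038], "rotation": [0, 0, 0]},
    {"translation": [0, 0, 0.044], "rotation": [0, 0, 0]},
    {"translation": [0, 0, 0.05], "rotation": [0, 0, 0]},
    {"translation": [0, 0, 0.056], "rotation": [0, 0, 0]}
  ]
}}

```text
t: 28.27
eef_pos: [0.5736, 0.0156, 0.2447]
ee_rot: [-3.142, -0.0, -0.026]
force: [0.3, -0.3, -0.8]
width: 0.0115
gripper_force: 40.0
```

Call:
{"fn": "apply_moves", "kwargs": {
  "steps": [
    {"translation": [0, 0, 0.007], "rotation": [0, 0, 0]},
    {"translation": [0, 0, 0.015], "rotation": [0, 0, 0]},
    {"translation": [0, 0, 0.023], "rotation": [0, 0, 0]},
    {"translation": [0, 0, 0.031], "rotation": [0, 0, 0]},
    {"translation": [0, 0, 0.039], "rotation": [0, 0, 0]},
    {"translation": [0, 0, 0.047], "rotation": [0, 0, 0]},
    {"translation": [0, 0, 0.055], "rotation": [0, 0, 0]},
    {"translation": [0, 0, 0.063], "rotation": [0, 0, 0]},
    {"translation": [0, 0, 0.071], "rotation": [0, 0, 0]},
    {"translation": [0, 0, 0.079], "rotation": [0, 0, 0]}
  ]
}}

```text
t: 29.1
eef_pos: [0.5736, 0.0156, 0.2644]
ee_rot: [3.142, 0.0, -0.026]
force: [1.6, -0.3, -1.0]
width: 0.0116
gripper_force: 40.0
```

Call:
{"fn": "apply_moves", "kwargs": {
  "steps": [
    {"translation": [0, 0, 0.008], "rotation": [0, 0, 0]},
    {"translation": [0, 0, 0.016], "rotation": [0, 0, 0]},
    {"translation": [0, 0, 0.024], "rotation": [0, 0, 0]},
    {"translation": [0, 0, 0.032], "rotation": [0, 0, 0]},
    {"translation": [0, 0, 0.038], "rotation": [0, 0, 0]},
    {"translation": [0, 0, 0.043], "rotation": [0, 0, 0]},
    {"translation": [0, 0, 0.047], "rotation": [0, 0, 0]},
    {"translation": [0, 0, 0.05], "rotation": [0, 0, 0]},
    {"translation": [0, 0, 0.052], "rotation": [0, 0, 0]},
    {"translation": [0, 0, 0.052], "rotation": [0, 0, 0]}
  ]
}}

```text
t: 29.93
eef_pos: [0.5736, 0.0156, 0.2773]
ee_rot: [3.142, -0.0, -0.026]
force: [0.1, -0.7, 0.2]
width: 0.0117
gripper_force: 40.0
```

```bash
python3 - <<'E'
from h import *
s=get_state();sc=cam('scene');b=grab_frame('scene');cv2.imwrite('pics/s9.png',b)
p=s['eef_pos'];print(p)
x,y=proj(sc,p+[.005,0,-.086]).astype(int);print(x,y,proj(sc,p+[.005,0,-.15]))
# wire = bright, low-saturation on green: print ascii of the crop
h=cv2.cvtColor(b,cv2.COLOR_BGR2HSV)[y-25:y+50,x-38:x+38]
m=(h[...,1]<75)&(h[...,2]>85)
for r in m[::2]: print(''.join('#' if v else '.' for v in r))
E
```

```text
[0.57360873 0.01556538 0.27733435]
355 208 [354.46299745 231.4242149 ]
............................###...........##################################
...........................####..........###################################
..........................##########.#######################################
........................####################################################
.......................#####################################################
......................######################################################
.....................#######################################################
...................#########################################################
..................##########################################################
...................#########################################################
..................##########################################################
....................########################################################
...........................#################################################
............................
[... 1196 characters left out ...]
.......
.........############################.......................................
........##############################......................................
.......################################.....................................
.......################################.....................................
........###############################.....................................
...#......###########################.......................................
.............####################...........................................
..................##########..............#.................................
..#.......................................#.................................
```

A mask of the scene image shows the ring hanging upright and clear of the rim: two close strands, bottom at about (354,235). I carry it over to the tray.

Call:
{"fn": "apply_moves", "kwargs": {
  "steps": [
    {"translation": [-0.002, 0.006, 0], "rotation": [0, 0, 0]},
    {"translation": [-0.008, 0.023, 0], "rotation": [0, 0, 0]},
    {"translation": [-0.019, 0.051, 0], "rotation": [0, 0, 0]},
    {"translation": [-0.033, 0.089, 0], "rotation": [0, 0, 0]},
    {"translation": [-0.05, 0.137, 0], "rotation": [0, 0, 0]},
    {"translation": [-0.071, 0.193, 0], "rotation": [0, 0, 0]},
    {"translation": [-0.094, 0.256, 0], "rotation": [0, 0, 0]},
    {"translation": [-0.119, 0.324, 0], "rotation": [0, 0, 0]},
    {"translation": [-0.146, 0.396, 0], "rotation": [0, 0, 0]},
    {"translation": [-0.173, 0.469, 0], "rotation": [0, 0, 0]}
  ]
}}

```text
t: 30.82
eef_pos: [0.5294, 0.1346, 0.2774]
ee_rot: [-3.141, -0.0, -0.026]
force: [-0.2, 0.3, 0.2]
width: 0.0118
gripper_force: 40.0
```

Call:
{"fn": "apply_moves", "kwargs": {
  "steps": [
    {"translation": [-0.027, 0.073, 0], "rotation": [0, 0, 0]},
    {"translation": [-0.054, 0.145, 0], "rotation": [0, 0, 0]},
    {"translation": [-0.079, 0.213, 0], "rotation": [0, 0, 0]},
    {"translation": [-0.102, 0.276, -0.01], "rotation": [0, 0, 0]},
    {"translation": [-0.122, 0.332, -0.025], "rotation": [0, 0, 0]},
    {"translation": [-0.14, 0.38, -0.045], "rotation": [0, 0, 0]},
    {"translation": [-0.154, 0.418, -0.07], "rotation": [0, 0, 0]},
    {"translation": [-0.165, 0.446, -0.1], "rotation": [0, 0, 0]},
    {"translation": [-0.171, 0.463, -0.13], "rotation": [0, 0, 0]},
    {"translation": [-0.173, 0.469, -0.16], "rotation": [0, 0, 0]}
  ]
}}

```text
t: 31.65
eef_pos: [0.4867, 0.2505, 0.2363]
ee_rot: [3.141, 0.0, -0.026]
force: [0.1, 0.5, -1.3]
width: 0.012
gripper_force: 40.0
```

Call:
{"fn": "apply_moves", "kwargs": {
  "steps": [
    {"translation": [0, 0, -0.03], "rotation": [0, 0, 0]},
    {"translation": [0, 0, -0.06], "rotation": [0, 0, 0]},
    {"translation": [0, 0, -0.09], "rotation": [0, 0, 0]},
    {"translation": [0, 0, -0.12], "rotation": [0, 0, 0]},
    {"translation": [0, 0, -0.15], "rotation": [0, 0, 0]},
    {"translation": [0, 0, -0.18], "rotation": [0, 0, 0]},
    {"translation": [0, 0, -0.205], "rotation": [0, 0, 0]},
    {"translation": [0, 0, -0.22], "rotation": [0, 0, 0]},
    {"translation": [0, 0, -0.23], "rotation": [0, 0, 0]},
    {"translation": [0, 0, -0.23], "rotation": [0, 0, 0]}
  ]
}}

```text
t: 32.48
eef_pos: [0.487, 0.25, 0.1793]
ee_rot: [3.141, 0.0, -0.026]
force: [-0.3, -0.8, -1.0]
width: 0.0115
gripper_force: 40.0
```

```bash
python3 - <<'E'
from h import *
s=get_state();sc=cam('scene');b=grab_frame('scene');cv2.imwrite('pics/s10.png',b)
w=cam('wrist');a=grab_frame('wrist');cv2.imwrite('pics/w10.png',a)
p=s['eef_pos'];print(p,s['ee_rot'],s['force'])
d=p+[.005,0,-.0871]
print('scene foot',proj(sc,d),'bottom',proj(sc,d-[0,0,.068]),'wrist foot',proj(w,d),'bottom',proj(w,d-[0,0,.068]),'tray c',proj(w,[.525,.255,.003]),proj(sc,[.525,.255,.003]))
E
```

```text
[0.4869683  0.24996416 0.1792742 ] [ 3.14114152e+00  4.68476463e-04 -2.64524205e-02] [-0.31287643 -0.8127069  -0.97530134]
scene foot [363.41473525 161.66195757] bottom [362.24197468 183.7436331 ] wrist foot [314.35786169 246.57315246] bottom [314.31962713 224.50124176] tray c [306.99974228 179.21374804] [375.41638244 193.25238456]
```

Call:
{"fn": "apply_moves", "kwargs": {
  "steps": [
    {"translation": [0, 0, -0.01], "rotation": [0, 0, 0]},
    {"translation": [0, 0, -0.02], "rotation": [0, 0, 0]},
    {"translation": [0, 0, -0.03], "rotation": [0, 0, 0]},
    {"translation": [0, 0, -0.04], "rotation": [0, 0, 0]},
    {"translation": [0.001, 0, -0.05], "rotation": [0, 0, 0]},
    {"translation": [0.002, 0, -0.058], "rotation": [0, 0, 0]},
    {"translation": [0.004, 0, -0.066], "rotation": [0, 0, 0]},
    {"translation": [0.006, 0, -0.072], "rotation": [0, 0, 0]},
    {"translation": [0.009, 0, -0.077], "rotation": [0, 0, 0]},
    {"translation": [0.012, 0, -0.081], "rotation": [0, 0, 0]}
  ]
}}

```text
t: 33.42
eef_pos: [0.4902, 0.2501, 0.1594]
ee_rot: [3.142, 0.0, -0.026]
force: [-0.8, -0.3, -1.4]
width: 0.0117
gripper_force: 40.0
```

Call:
{"fn": "apply_moves", "kwargs": {
  "steps": [
    {"translation": [0.012, 0.002, -0.008], "rotation": [0, 0, 0]},
    {"translation": [0.024, 0.004, -0.012], "rotation": [0, 0, 0]},
    {"translation": [0.04, 0.006, -0.016], "rotation": [0, 0, 0]},
    {"translation": [0.056, 0.008, -0.02], "rotation": [0, 0, 0]},
    {"translation": [0.072, 0.011, -0.024], "rotation": [0, 0, 0]},
    {"translation": [0.088, 0.013, -0.028], "rotation": [0, 0, 0]},
    {"translation": [0.1, 0.015, -0.034], "rotation": [0, 0, 0]},
    {"translation": [0.112, 0.017, -0.039], "rotation": [0, 0, 0]},
    {"translation": [0.124, 0.019, -0.044], "rotation": [0, 0, 0]},
    {"translation": [0.132, 0.02, -0.048], "rotation": [0, 0, 0]}
  ]
}}

```text
t: 34.25
eef_pos: [0.5234, 0.2551, 0.1473]
ee_rot: [3.142, 0.0, -0.026]
force: [-0.3, 0.5, -0.0]
width: 0.0118
gripper_force: 40.0
```

```bash
python3 - <<'E'
from h import *
s=get_state();t=cam('top');b=grab_frame('top');cv2.imwrite('pics/t11.png',b)
w=cam('wrist');a=grab_frame('wrist');cv2.imwrite('pics/w11.png',a)
p=s['eef_pos'];print(p,s['force'])
d=p+[.005,0,-.0871]; u=proj(w,d);v=proj(w,[.492,.25,.005]);print('foot',u,'pivot',v)
x,y=int(u[0]),int(u[1])
g=cv2.cvtColor(a,cv2.COLOR_BGR2GRAY)
e=cv2.Canny(cv2.GaussianBlur(g,(3,3),0),25,70)[100:300,x-100:x+100]
m=cv2.dilate(e,np.ones((2,2)))[::4,::2]
for r in m: print(''.join('#' if q else '.' for q in r))
E
```

```text
[0.52344166 0.25513132 0.14729634] [-0.292065    0.46982132 -0.00535943]
foot [314.08358068 246.69890944] pivot [322.03264718 274.34014016]
....................................................................................................
....................................................................................................
....................................................................................................
....................................................................................................
....................................................................................................
....................................................................................................
....................................................................................................
....................................................................................................
..................................................................................#################.
...................................................
[... 3389 characters left out ...]
#....##################.............###............##.............#######################..#..
.............................#...........#.................##...........#...........................
.............................#..........#...................##..........#...........................
.............................#.........#.....................##.........#...........................
.............................#.......#.#......................#........#............................
.............................#........#.......................##.......#............................
...........................###........#........................#........###.........................
```

Call:
{"fn": "apply_moves", "kwargs": {
  "steps": [
    {"translation": [0.01, 0.002, -0.006], "rotation": [0, 0, 0]},
    {"translation": [0.02, 0.003, -0.012], "rotation": [0, 0, 0]},
    {"translation": [0.029, 0.004, -0.019], "rotation": [0, 0, 0]},
    {"translation": [0.038, 0.006, -0.026], "rotation": [0, 0, 0]},
    {"translation": [0.047, 0.007, -0.034], "rotation": [0, 0, 0]},
    {"translation": [0.054, 0.008, -0.041], "rotation": [0, 0, 0]},
    {"translation": [0.062, 0.009, -0.049], "rotation": [0, 0, 0]},
    {"translation": [0.07, 0.01, -0.058], "rotation": [0, 0, 0]},
    {"translation": [0.077, 0.011, -0.066], "rotation": [0, 0, 0]},
    {"translation": [0.084, 0.012, -0.076], "rotation": [0, 0, 0]}
  ]
}}

```text
t: 35.18
eef_pos: [0.5443, 0.2581, 0.1283]
ee_rot: [3.142, -0.0, -0.026]
force: [-0.7, 0.3, -0.3]
width: 0.0113
gripper_force: 40.0
```

Call:
{"fn": "apply_moves", "kwargs": {
  "steps": [
    {"translation": [0.005, 0.001, -0.008], "rotation": [0, 0, 0]},
    {"translation": [0.01, 0.001, -0.016], "rotation": [0, 0, 0]},
    {"translation": [0.015, 0.002, -0.024], "rotation": [0, 0, 0]},
    {"translation": [0.019, 0.002, -0.032], "rotation": [0, 0, 0]},
    {"translation": [0.023, 0.003, -0.04], "rotation": [0, 0, 0]},
    {"translation": [0.027, 0.003, -0.048], "rotation": [0, 0, 0]},
    {"translation": [0.03, 0.004, -0.056], "rotation": [0, 0, 0]},
    {"translation": [0.033, 0.004, -0.064], "rotation": [0, 0, 0]},
    {"translation": [0.036, 0.005, -0.072], "rotation": [0, 0, 0]},
    {"translation": [0.038, 0.005, -0.08], "rotation": [0, 0, 0]}
  ]
}}

```text
t: 36.02
eef_pos: [0.5537, 0.2594, 0.1083]
ee_rot: [-3.142, -0.0, -0.026]
force: [-0.0, -0.0, 0.3]
width: 0.0116
gripper_force: 40.0
```

Call:
{"fn": "apply_moves", "kwargs": {
  "steps": [
    {"translation": [0.002, 0, -0.007], "rotation": [0, 0, 0]},
    {"translation": [0.004, 0, -0.014], "rotation": [0, 0, 0]},
    {"translation": [0.006, 0, -0.021], "rotation": [0, 0, 0]},
    {"translation": [0.007, 0, -0.028], "rotation": [0, 0, 0]},
    {"translation": [0.008, 0, -0.035], "rotation": [0, 0, 0]},
    {"translation": [0.009, 0, -0.042], "rotation": [0, 0, 0]},
    {"translation": [0.01, 0, -0.048], "rotation": [0, 0, 0]},
    {"translation": [0.01, 0, -0.054], "rotation": [0, 0, 0]},
    {"translation": [0.01, 0, -0.058], "rotation": [0, 0, 0]},
    {"translation": [0.01, 0, -0.058], "rotation": [0, 0, 0]}
  ]
}}

```text
t: 36.85
eef_pos: [0.556, 0.2593, 0.0937]
ee_rot: [3.141, 0.0, -0.026]
force: [-0.0, 0.2, -1.7]
width: 0.0116
gripper_force: 40.0
```

```bash
python3 - <<'E'
from h import *
import pickle
s=get_state();t=cam('top');b=grab_frame('top');cv2.imwrite('pics/t12.png',b);sc=cam('scene');c=grab_frame('scene');cv2.imwrite('pics/s12.png',c)
w=cam('wrist');a=grab_frame('wrist');cv2.imwrite('pics/w12.png',a);pickle.dump((w,s),open('w12.pkl','wb'))
p=s['eef_pos'];print(p,s['force'],s['ee_rot'])
d=p+[.005,0,-.0871];u=proj(w,d).astype(int);v=proj(sc,[.525,.255,.005]).astype(int);print(u,v)
A=cv2.resize(a[u[1]-75:u[1]+75,u[0]-60:u[0]+60],(480,600),interpolation=2)
B=cv2.resize(c[v[1]-50:v[1]+50,v[0]-27:v[0]+27],(320,600),interpolation=2)
cv2.imwrite('pics/c12.png',np.hstack([A,B]))
E
```

```text
[0.55596514 0.25925559 0.09373219] [-0.03256412  0.18458625 -1.74940257] [ 3.14137185e+00  3.01707713e-04 -2.64071965e-02]
[314 246] [375 192]
```

View pics/c12.png

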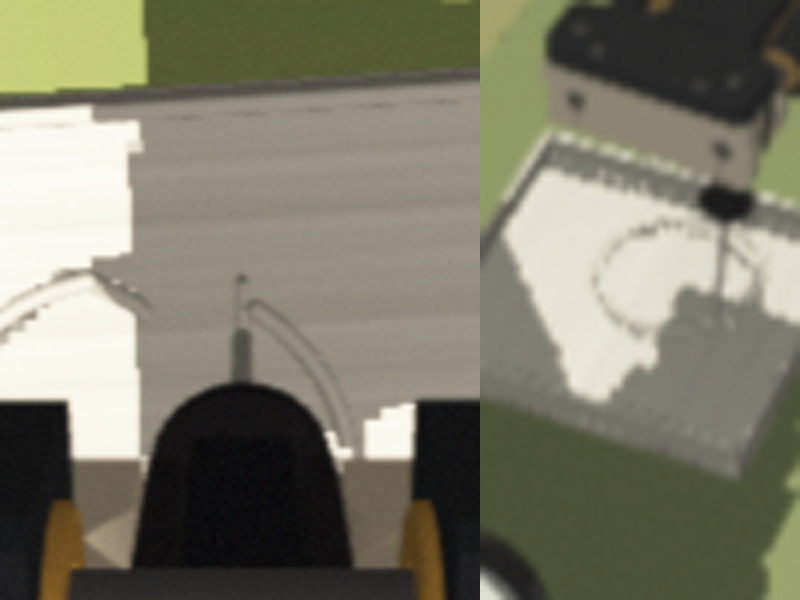

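The last picture shows the ring lying flat in the tray. Its tail runs from (95,275) to (150,312) and its plain end is at (250,305). The hook stands free in the gap at (240,300). I ease the hook to the gap's middle and lift slowly.

Call:
{"fn": "apply_moves", "kwargs": {
  "steps": [
    {"translation": [0, 0.003, 0], "rotation": [0, 0, 0]},
    {"translation": [0, 0.006, 0], "rotation": [0, 0, 0]},
    {"translation": [0, 0.009, 0], "rotation": [0, 0, 0]},
    {"translation": [0, 0.012, 0], "rotation": [0, 0, 0]},
    {"translation": [0, 0.012, 0.006], "rotation": [0, 0, 0]},
    {"translation": [0, 0.012, 0.012], "rotation": [0, 0, 0]},
    {"translation": [0, 0.012, 0.02], "rotation": [0, 0, 0]},
    {"translation": [0, 0.012, 0.03], "rotation": [0, 0, 0]},
    {"translation": [0, 0.012, 0.045], "rotation": [0, 0, 0]},
    {"translation": [0, 0.012, 0.06], "rotation": [0, 0, 0]}
  ]
}}

```text
t: 37.83
eef_pos: [0.5561, 0.2624, 0.1095]
ee_rot: [-3.142, -0.0, -0.026]
force: [-0.3, 0.7, 0.0]
width: 0.0123
gripper_force: 40.0
```

```bash
python3 - <<'E'
from h import *
import pickle
from scipy.optimize import least_squares
w0,_=pickle.load(open('w12.pkl','rb'))
c=lambda u,v:(254+u/4,171+v/4)
for n,q in(('bend',(93,273)),('tip',(150,312)),('plain',(250,303)),('arcR',(315,360)),('arcR2',(345,420)),('arcL',(10,320))): print(n,onz(w0,c(*q),.006))
P=np.array([onz(w0,c(*q),.006) for q in((93,273),(252,304),(290,335),(318,365),(345,420),(40,295),(10,325))])
r=least_squares(lambda q:np.hypot(P[:,0]-q[0],P[:,1]-q[1])-.033,[.525,.255]);print('centre',r.x,np.round(r.fun*1e3,1))
s=get_state();a=grab_frame('wrist');w=cam('wrist');cv2.imwrite('pics/w13.png',a);pickle.dump((w,s),open('w13.pkl','wb'));print(s['eef_pos'],s['force'])
for n in('bend','tip','plain'):pass
u0=proj(w,P[0]);u1=proj(w,P[1]);print(u0,u1)
g=cv2.cvtColor(a,cv2.COLOR_BGR2GRAY);y=int((u0+u1)[1]/2);x=int((u0+u1)[0]/2)
e=cv2.Canny(cv2.GaussianBlur(g,(3,3),0),20,55)[y-30:y+50,x-70:x+70]
for q in cv2.dilate(e,np.ones((2,2)))[::3,::2]: print(''.join('#' if k else '.' for k in q))
E
```

```text
bend [0.56605351 0.28189797 0.006     ]
tip [0.55962754 0.27338948 0.006     ]
plain [0.56066162 0.25789957 0.006     ]
arcR [0.5512249  0.24800521 0.006     ]
arcR2 [0.54126379 0.24343553 0.006     ]
arcL [0.55891227 0.29510529 0.006     ]
centre [0.53286861 0.27544669] [ 0.8 -0.1 -0.4 -0.1  0.1  0.4 -1. ]
[0.55612396 0.26235153 0.10945535] [-0.25424106  0.7419574   0.03648243]
[284.58846944 234.12163614] [321.95454077 241.4510268 ]
.................................#....................................
.................................#....................................
.................................#....................................
.................................#....................................
.................................#....................................
.................................#....................................
.................................#....................................
.................................#....................................
.........................###.##..#....................................
....................###
[... 554 characters left out ...]
.###......................###.##.#.......#####...............
......#.####......................##...#..#........###.#.........#####
#....#..#..#......................#....#..#.........######....##......
#....#.##.#.......................#..########........##.#....#........
#.....#####.......................###.........###########.#...........
...................#............##..............##....###.#...##......
...................#...........##.................#.....#.#...#.......
...................#..........##...................#....#.#...#.......
...................#..........#....................##...#.#...#.......
...................############.....................###########.......
```

The ring is face up, but its centre at (0.533,0.2755) is about 20 mm off the tray centre. I nudge it to the middle from inside with the hook, gently.

Call:
{"fn": "apply_moves", "kwargs": {
  "steps": [
    {"translation": [-0.03, 0.006, 0], "rotation": [0, 0, 0]},
    {"translation": [-0.06, 0.012, 0], "rotation": [0, 0, 0]},
    {"translation": [-0.09, 0.018, 0], "rotation": [0, 0, 0]},
    {"translation": [-0.11, 0.022, 0], "rotation": [0, 0, 0]},
    {"translation": [-0.11, 0.022, -0.02], "rotation": [0, 0, 0]},
    {"translation": [-0.11, 0.022, -0.04], "rotation": [0, 0, 0]},
    {"translation": [-0.11, 0.022, -0.055], "rotation": [0, 0, 0]},
    {"translation": [-0.11, 0.022, -0.066], "rotation": [0, 0, 0]},
    {"translation": [-0.11, 0.022, -0.072], "rotation": [0, 0, 0]},
    {"translation": [-0.11, 0.022, -0.073], "rotation": [0, 0, 0]}
  ]
}}

```text
t: 38.72
eef_pos: [0.5286, 0.2676, 0.0901]
ee_rot: [3.141, 0.001, -0.027]
force: [-0.0, 0.1, -0.4]
width: 0.012
gripper_force: 40.0
```

Call:
{"fn": "apply_moves", "kwargs": {
  "steps": [
    {"translation": [0, -0.006, 0], "rotation": [0, 0, 0]},
    {"translation": [0, -0.014, 0], "rotation": [0, 0, 0]},
    {"translation": [0, -0.023, 0], "rotation": [0, 0, 0]},
    {"translation": [0, -0.032, 0], "rotation": [0, 0, 0]},
    {"translation": [0, -0.041, 0], "rotation": [0, 0, 0]},
    {"translation": [0, -0.05, 0], "rotation": [0, 0, 0]},
    {"translation": [0, -0.059, 0], "rotation": [0, 0, 0]},
    {"translation": [0, -0.068, 0], "rotation": [0, 0, 0]},
    {"translation": [0, -0.076, 0], "rotation": [0, 0, 0]},
    {"translation": [0, -0.084, 0], "rotation": [0, 0, 0]}
  ]
}}

```text
t: 39.55
eef_pos: [0.5286, 0.2466, 0.0908]
ee_rot: [-3.142, -0.0, -0.026]
force: [-0.6, -0.5, -0.9]
width: 0.0119
gripper_force: 40.0
```

Call:
{"fn": "apply_moves", "kwargs": {
  "steps": [
    {"translation": [0, -0.008, 0], "rotation": [0, 0, 0]},
    {"translation": [0, -0.016, 0], "rotation": [0, 0, 0]},
    {"translation": [0, -0.024, 0], "rotation": [0, 0, 0]},
    {"translation": [0, -0.032, 0], "rotation": [0, 0, 0]},
    {"translation": [0, -0.041, 0], "rotation": [0, 0, 0]},
    {"translation": [0, -0.05, 0], "rotation": [0, 0, 0]},
    {"translation": [0, -0.059, 0], "rotation": [0, 0, 0]},
    {"translation": [0, -0.068, 0], "rotation": [0, 0, 0]},
    {"translation": [0, -0.076, 0], "rotation": [0, 0, 0]},
    {"translation": [0, -0.08, 0], "rotation": [0, 0, 0]}
  ]
}}

```text
t: 40.38
eef_pos: [0.5286, 0.2265, 0.0908]
ee_rot: [3.142, 0.0, -0.027]
force: [0.1, 0.1, -0.5]
width: 0.0116
gripper_force: 40.0
```

Call:
{"fn": "apply_moves", "kwargs": {
  "steps": [
    {"translation": [0, 0.02, 0], "rotation": [0, 0, 0]},
    {"translation": [0, 0.05, 0], "rotation": [0, 0, 0]},
    {"translation": [-0.01, 0.08, 0], "rotation": [0, 0, 0]},
    {"translation": [-0.03, 0.1, 0], "rotation": [0, 0, 0]},
    {"translation": [-0.05, 0.11, 0], "rotation": [0, 0, 0]},
    {"translation": [-0.07, 0.11, 0], "rotation": [0, 0, 0]},
    {"translation": [-0.085, 0.11, 0], "rotation": [0, 0, 0]},
    {"translation": [-0.1, 0.11, 0], "rotation": [0, 0, 0]},
    {"translation": [-0.115, 0.11, 0], "rotation": [0, 0, 0]},
    {"translation": [-0.13, 0.11, 0], "rotation": [0, 0, 0]}
  ]
}}

```text
t: 41.22
eef_pos: [0.4957, 0.2542, 0.0909]
ee_rot: [-3.142, -0.0, -0.026]
force: [-0.3, -0.6, -1.0]
width: 0.0118
gripper_force: 40.0
```

Call:
{"fn": "apply_moves", "kwargs": {
  "steps": [
    {"translation": [0.01, 0, 0], "rotation": [0, 0, 0]},
    {"translation": [0.02, 0, 0], "rotation": [0, 0, 0]},
    {"translation": [0.03, 0, 0.01], "rotation": [0, 0, 0]},
    {"translation": [0.03, 0, 0.03], "rotation": [0, 0, 0]},
    {"translation": [0.03, 0, 0.07], "rotation": [0, 0, 0]},
    {"translation": [0.03, 0, 0.15], "rotation": [0, 0, 0]},
    {"translation": [0.0, -0.05, 0.25], "rotation": [0, 0, 0]},
    {"translation": [-0.05, -0.15, 0.35], "rotation": [0, 0, 0]},
    {"translation": [-0.1, -0.28, 0.45], "rotation": [0, 0, 0]},
    {"translation": [-0.12, -0.42, 0.5], "rotation": [0, 0, 0]}
  ]
}}

```text
t: 42.05
eef_pos: [0.4661, 0.1492, 0.2194]
ee_rot: [-3.139, -0.003, -0.025]
force: [1.2, 0.5, 0.1]
width: 0.0115
gripper_force: 40.0
```

```bash
python3 - <<'E'
from h import *
import pickle
s=get_state();print(s['eef_pos'],s['force'],s['width'])
a=grab_frame('wrist');w=cam('wrist');cv2.imwrite('pics/w14.png',a)
t=cam('top');b=grab_frame('top');cv2.imwrite('pics/t14.png',b);sc=cam('scene');c=grab_frame('scene');cv2.imwrite('pics/s14.png',c)
for n,cm,im in(('top',t,b),('scene',sc,c),('wrist',w,a)):
    # rectified tray floor, 1 px = 1 mm
    k=[(.595,.325),(.595,.185),(.455,.185),(.455,.325)]
    src=np.float32([proj(cm,[x,y,.005]) for x,y in k]);H=cv2.getPerspectiveTransform(src,np.float32([[0,0],[280,0],[280,280],[0,280]]))
    o=cv2.warpPerspective(im,H,(280,280));g=cv2.cvtColor(o,cv2.COLOR_BGR2GRAY)
    e=cv2.Canny(cv2.GaussianBlur(g,(3,3),0),25,60);e[:20]=e[-20:]=0;e[:,:20]=e[:,-20:]=0
    ys,xs=np.nonzero(e);best=None
    acc=np.zeros((280,280))
    for r in(63,66,69):
        for th in np.linspace(0,2*np.pi,180,endpoint=False):
            X=(xs+r*np.cos(th)).astype(int);Y=(ys+r*np.sin(th)).astype(int);ok=(X>=0)&(X<280)&(Y>=0)&(Y<280);np.add.at(acc,(Y[ok],X[ok]),1)
    acc=cv2.GaussianBlur(acc,(9,9),2);j=np.unravel_index(acc.argmax(),acc.shape)
    print(n,'ring centre',.595-j[0]/2000,.325-j[1]/2000,acc.max()/np.median(acc),len(xs))
    cv2.imwrite(f'pics/r14{n}.png',e)
E
```

```text
[0.46609517 0.14921127 0.21939938] [1.23801289 0.50892377 0.13723183] 0.011481995752959735
top ring centre 0.5075 0.23900000000000002 4.483589854759837 1318
scene ring centre 0.5235 0.254 10.564744902659966 678
wrist ring centre 0.5235 0.2475 11.790134863495926 1733
```

Ring centre now measures about (0.5235,0.25), close to the tray middle. Next I return the pick to the block.

Call:
{"fn": "apply_moves", "kwargs": {
  "steps": [
    {"translation": [0.004, -0.06, 0.01], "rotation": [0, 0, -0.03]},
    {"translation": [0.008, -0.14, 0.02], "rotation": [0, 0, -0.07]},
    {"translation": [0.012, -0.23, 0.03], "rotation": [0, 0, -0.11]},
    {"translation": [0.016, -0.33, 0.04], "rotation": [0, 0, -0.15]},
    {"translation": [0.02, -0.43, 0.05], "rotation": [0, 0, -0.19]},
    {"translation": [0.024, -0.53, 0.06], "rotation": [0, 0, -0.23]},
    {"translation": [0.028, -0.63, 0.06], "rotation": [0, 0, -0.27]},
    {"translation": [0.032, -0.73, 0.06], "rotation": [0, 0, -0.3]},
    {"translation": [0.036, -0.83, 0.06], "rotation": [0, 0, -0.33]},
    {"translation": [0.04, -0.93, 0.06], "rotation": [0, 0, -0.344]}
  ]
}}

```text
t: 43.03
eef_pos: [0.4764, -0.0839, 0.2309]
ee_rot: [3.142, 0.0, -0.207]
force: [0.9, 0.1, -0.8]
width: 0.0121
gripper_force: 40.0
```

Call:
{"fn": "apply_moves", "kwargs": {
  "steps": [
    {"translation": [0.005, -0.1, 0], "rotation": [0, 0, 0]},
    {"translation": [0.01, -0.2, 0], "rotation": [0, 0, 0]},
    {"translation": [0.015, -0.3, 0], "rotation": [0, 0, 0]},
    {"translation": [0.02, -0.4, 0], "rotation": [0, 0, 0]},
    {"translation": [0.025, -0.5, 0], "rotation": [0, 0, 0]},
    {"translation": [0.03, -0.59, 0], "rotation": [0, 0, 0]},
    {"translation": [0.035, -0.67, 0], "rotation": [0, 0, 0]},
    {"translation": [0.04, -0.74, 0], "rotation": [0, 0, 0]},
    {"translation": [0.042, -0.78, 0], "rotation": [0, 0, 0]},
    {"translation": [0.042, -0.789, 0], "rotation": [0, 0, 0]}
  ]
}}

```text
t: 43.87
eef_pos: [0.4868, -0.2815, 0.2302]
ee_rot: [3.141, 0.001, -0.208]
force: [-0.5, 0.5, -0.4]
width: 0.0119
gripper_force: 40.0
```

```bash
python3 - <<'E'
from h import *
for i in range(4): grab_frame('wrist')
s=get_state();p=s['eef_pos'];print(p,s['ee_rot'],(np.array([.4866,-.2806,.0991])-p)/.25,(-.206-s['ee_rot'][2])/np.radians(30),s['force'])
E
```

```text
[ 0.48667457 -0.27967417  0.23072238] [-3.14140521e+00  1.48856924e-04 -2.06052611e-01] [-2.98282035e-04 -3.70332552e-03 -5.26489501e-01] 0.0001004790530462182 [ 0.63052337 -0.79782232 -0.25189205]
```

Call:
{"fn": "apply_moves", "kwargs": {
  "steps": [
    {"translation": [0, -0.004, -0.03], "rotation": [0, 0, 0]},
    {"translation": [0, -0.004, -0.09], "rotation": [0, 0, 0]},
    {"translation": [0, -0.004, -0.15], "rotation": [0, 0, 0]},
    {"translation": [0, -0.004, -0.19], "rotation": [0, 0, 0]},
    {"translation": [0, -0.004, -0.21], "rotation": [0, 0, 0]},
    {"translation": [0, -0.004, -0.23], "rotation": [0, 0, 0]},
    {"translation": [0, -0.004, -0.25], "rotation": [0, 0, 0]},
    {"translation": [0, -0.004, -0.28], "rotation": [0, 0, 0]},
    {"translation": [0, -0.004, -0.3], "rotation": [0, 0, 0]},
    {"translation": [0, -0.004, -0.32], "rotation": [0, 0, 0]}
  ]
}}

```text
t: 44.9
eef_pos: [0.4866, -0.2814, 0.1504]
ee_rot: [-3.142, -0.0, -0.207]
force: [0.7, 0.3, -0.9]
width: 0.0116
gripper_force: 40.0
```

Call:
{"fn": "apply_moves", "kwargs": {
  "steps": [
    {"translation": [0, 0.001, -0.025], "rotation": [0, 0, 0]},
    {"translation": [0, 0.001, -0.05], "rotation": [0, 0, 0]},
    {"translation": [0, 0.001, -0.075], "rotation": [0, 0, 0]},
    {"translation": [0, 0.001, -0.1], "rotation": [0, 0, 0]},
    {"translation": [0, 0.001, -0.125], "rotation": [0, 0, 0]},
    {"translation": [0, 0.001, -0.15], "rotation": [0, 0, 0]},
    {"translation": [0, 0.001, -0.17], "rotation": [0, 0, 0]},
    {"translation": [0, 0.001, -0.185], "rotation": [0, 0, 0]},
    {"translation": [0, 0.001, -0.195], "rotation": [0, 0, 0]},
    {"translation": [0, 0.001, -0.199], "rotation": [0, 0, 0]}
  ]
}}

```text
t: 45.73
eef_pos: [0.4865, -0.2811, 0.1006]
ee_rot: [-3.142, 0.0, -0.207]
force: [0.0, -0.0, -0.3]
width: 0.0119
gripper_force: 40.0
```

Call:
{"fn": "apply_moves", "kwargs": {
  "steps": [
    {"translation": [0, 0, -0.001], "rotation": [0, 0, 0]},
    {"translation": [0, 0, -0.002], "rotation": [0, 0, 0]},
    {"translation": [0, 0, -0.003], "rotation": [0, 0, 0]},
    {"translation": [0, 0, -0.004], "rotation": [0, 0, 0]},
    {"translation": [0, 0, -0.005], "rotation": [0, 0, 0]},
    {"translation": [0, 0, -0.005], "rotation": [0, 0, 0]},
    {"translation": [0, 0, -0.005], "rotation": [0, 0, 0]},
    {"translation": [0, 0, -0.005], "rotation": [0, 0, 0]},
    {"translation": [0, 0, -0.005], "rotation": [0, 0, 0]},
    {"translation": [0, 0, -0.005], "rotation": [0, 0, 0]}
  ]
}}

```text
t: 46.57
eef_pos: [0.4866, -0.2812, 0.0998]
ee_rot: [-3.142, -0.0, -0.206]
force: [0.2, -0.2, -0.0]
width: 0.0122
gripper_force: 40.0
```

Call:
{"fn": "apply_moves", "kwargs": {
  "steps": [
    {"translation": [0, 0, -0.001], "rotation": [0, 0, 0]},
    {"translation": [0, 0, -0.002], "rotation": [0, 0, 0]},
    {"translation": [0, 0, -0.002], "rotation": [0, 0, 0]},
    {"translation": [0, 0, -0.002], "rotation": [0, 0, 0]},
    {"translation": [0, 0, -0.002], "rotation": [0, 0, 0]},
    {"translation": [0, 0, -0.002], "rotation": [0, 0, 0]},
    {"translation": [0, 0, -0.002], "rotation": [0, 0, 0]},
    {"translation": [0, 0, -0.002], "rotation": [0, 0, 0]},
    {"translation": [0, 0, -0.002], "rotation": [0, 0, 0]},
    {"translation": [0, 0, -0.002], "rotation": [0, 0, 0]}
  ]
}}

```text
t: 47.4
eef_pos: [0.4866, -0.2812, 0.0992]
ee_rot: [3.142, 0.0, -0.206]
force: [0.6, -0.2, -0.2]
width: 0.0119
gripper_force: 40.0
```

Call:
{"fn": "apply_moves", "kwargs": {
  "steps": [
    {"translation": [0, 0, 0], "rotation": [0, 0, 0]},
    {"translation": [0, 0, 0], "rotation": [0, 0, 0]},
    {"translation": [0, 0, 0], "rotation": [0, 0, 0]},
    {"translation": [0, 0, 0], "rotation": [0, 0, 0]},
    {"translation": [0, 0, 0], "rotation": [0, 0, 0]},
    {"translation": [0, 0, 0], "rotation": [0, 0, 0]},
    {"translation": [0, 0, 0], "rotation": [0, 0, 0]},
    {"translation": [0, 0, 0], "rotation": [0, 0, 0]},
    {"translation": [0, 0, 0.02], "rotation": [0, 0, 0]},
    {"translation": [0, 0, 0.05], "rotation": [0, 0, 0]}
  ],
  "jaw": -0.1
}}

```text
t: 48.23
eef_pos: [0.4861, -0.281, 0.1116]
ee_rot: [-3.142, 0.001, -0.207]
force: [0.2, 0.3, 0.5]
width: 0.0484
gripper_force: 0.0
```

Call:
{"fn": "apply_moves", "kwargs": {
  "steps": [
    {"translation": [0, 0, 0.06], "rotation": [0, 0, 0]},
    {"translation": [0, 0, 0.14], "rotation": [0, 0, 0]},
    {"translation": [0, 0, 0.22], "rotation": [0, 0, 0]},
    {"translation": [0, 0, 0.3], "rotation": [0, 0, 0]},
    {"translation": [0, 0, 0.38], "rotation": [0, 0, 0]},
    {"translation": [0, 0, 0.46], "rotation": [0, 0, 0]},
    {"translation": [0, 0, 0.52], "rotation": [0, 0, 0]},
    {"translation": [0, 0, 0.56], "rotation": [0, 0, 0]},
    {"translation": [0, 0, 0.58], "rotation": [0, 0, 0]},
    {"translation": [0, 0, 0.58], "rotation": [0, 0, 0]}
  ]
}}

```text
t: 49.07
eef_pos: [0.4869, -0.2813, 0.258]
ee_rot: [3.142, -0.002, -0.206]
force: [0.6, 0.2, 0.1]
width: 0.0485
gripper_force: 0.0
```

```bash
python3 - <<'E'
from h import *
s=get_state();print(s['t'],s['eef_pos'],s['width'])
w=cam('wrist');a=grab_frame('wrist');t=cam('top');b=grab_frame('top');cv2.imwrite('pics/w15.png',a);cv2.imwrite('pics/t15.png',b)
u=proj(w,[.4867,-.2802,.156]);print('handle top exp',u,'collar',proj(w,[.4867,-.2802,.076]))
g=a.max(2)<50;y,x=int(u[1]),int(u[0]);g=g[y-60:y+50,x-40:x+40].astype(np.uint8)
n,l,st,c=cv2.connectedComponentsWithStats(g);k=1+st[1:,4].argmax();print(st[k][:5]+[x-40,y-60,0,0,0],c[k]+[x-40,y-60])
b0=cv2.imread('pics/top0.png')
for n,(x0,y0,x1,y1) in dict(house=(215,105,280,160),loco=(335,145,420,180),lamp=(262,280,300,320),tray=(160,200,240,275),pick=(415,250,460,295)).items():
    d=cv2.absdiff(b,b0)[y0:y1,x0:x1].max(2)>60;print(n,d.mean().round(3))
E
```

```text
49.0667 [ 0.48694749 -0.28128293  0.25797146] 0.04846125862543734
handle top exp [313.33485955 249.05827139] collar [313.5267588  224.73948377]
[304 212  23  45 772] [314.22409326 233.50518135]
house 0.0
loco 0.196
lamp 0.199
tray 0.0
pick 0.257
```

```bash
python3 - <<'E'
from h import *
t=cam('top');sc=cam('scene')
c=grab_frame('scene');c0=cv2.imread('pics/scene0.png');b=cv2.imread('pics/t15.png')
for n,(x0,y0,x1,y1) in dict(house=(440,205,500,275),loco=(370,310,425,390),lamp=(268,200,304,242),tray=(335,162,415,220),block=(210,310,300,412),spot=(310,225,368,295)).items():
    A,B=[cv2.cvtColor(q[y0:y1,x0:x1],cv2.COLOR_BGR2GRAY) for q in(c0,c)]
    d=(cv2.absdiff(A,B)>50).mean(); sh=cv2.phaseCorrelate(np.float32(cv2.Canny(A,60,150)),np.float32(cv2.Canny(B,60,150)));print(n,round(d,3),np.round(sh[0],2),round(sh[1],2))
for n,cm,im in(('top',t,b),('scene',sc,c)):
    k=[(.595,.325),(.595,.185),(.455,.185),(.455,.325)]
    src=np.float32([proj(cm,[x,y,.005]) for x,y in k]);o=cv2.warpPerspective(im,cv2.getPerspectiveTransform(src,np.float32([[0,0],[280,0],[280,280],[0,280]])),(280,280))
    h=cv2.HoughCircles(cv2.medianBlur(cv2.cvtColor(o,cv2.COLOR_BGR2GRAY),3),cv2.HOUGH_GRADIENT,1,60,param1=60,param2=12,minRadius=58,maxRadius=72)
    if h is not None:print(n,[(.595-q[1]/2000,.325-q[0]/2000,q[2]/2) for q in h[0][:2]])
E
```

```text
house 0.0 [-0.02 -0.09] 0.9
loco 0.0 [-0.12  0.08] 0.82
lamp 0.04 [-0.12  0.45] 0.62
tray 0.001 [-0.04 -0.  ] 0.5
block 0.15 [-0.09  0.17] 0.21
spot 0.018 [-0.14 -0.39] 0.97
top [(np.float32(0.52775), np.float32(0.25575), np.float32(35.15))]
```

```bash
python3 -c "
from station import *
print(job_done())"
```

```text
the job is handed in; nothing more can be done
None
```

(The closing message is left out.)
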